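# Tilt up the station display and pack the clamp jaws

### The job

Get the change-over kit ready for dispatch: first raise the station's folded-down display by its pull bar so that the screen stands about 60 degrees open from flat, and let go so the kit list can be read. Then pack every loose clamp jaw from the bench into the open tub, and last put the tub's lid on and press it down until it sits flush and level on the rim all round. Leave the display at that angle, and do not disturb the blue bin, the lens or the screwdriver.

Things in the scene. Friction and masses are not known exactly. Their poses are not given: they have to be found in the camera images.
- station: operator display unit fixed to the bench: a flat base 190 deep (own x) x 200 wide (y) x 34 high, origin at the centre of its underside, z up. A screen is folded flat on it, hinged along its far (+x) edge.
- station_hinge (a point): middle of the screen's hinge line, 42 mm above the bench; the hinge axis is this frame's y axis, the frame is fixed to the base and does not turn with the screen.
- screen (a joint): opening angle of the screen in rad: 0 = folded flat on the base, grows as its near edge is raised; 1.571 would be upright, end stop 2.0. Stiff hinge: needs about 8 to 10 N at the bar, and stays where it is left.
- screen_bar (a point): centre of the T-shaped pull bar on the screen's free near edge: a round aluminium bar 16 mm in diameter and 44 mm long along the hinge direction, on a 10 mm wide stem that joins its middle to the screen's edge 30 mm away. The bar's centre is 215 mm from the hinge line, level with it when the screen is flat.
- tub: open parts tub fixed to the bench, outer 228 long (own x) x 162 wide (y) x 65 high, walls and floor 6 thick, inside 216 x 150. Origin at the centre of its underside, z up. In each inner corner a black rubber seal pad 18 x 18 mm stands 6 mm proud of the rim; each slides down stiffly (about 2.5 N each, 10 N for all four) when the lid is pressed, and stays down.
- tub_rim (a point): centre of the tub's mouth at the height of the rim, axes as the tub's.
- tub_lid: loose lid of the tub, 300 g: a plate 228 long (own x) x 162 wide (y) x 8 thick with a 12 mm deep plug beneath it (206 x 140 overall with cut-out corners, so 5 mm play inside the tub) and a bar handle upright on the middle of its top, 70 long (x) x 18 thick (y) x 34 high. Origin at the centre of the plug's underside, z up; overall 54 high. It may go on either way round.
- lid_under (a point): centre of the underside of the lid's plate, 12 mm above the lid's origin; this face comes down on the rim. When only laid on, it stands 6 mm above the rim.
- lid_grip (a point): centre of the top face of the lid's handle, 54 mm above the lid's origin.
- jaw1: stepped aluminium clamp jaw, an L-profile block: base 64 long (own x) x 32 wide (y) x 18 high, with a step on its +x end (x from +4 to +32 mm) that brings the height to 30 there. Origin at the centre of the underside, z up. 120 g; lies loose on the bench. May be absent (None).
- jaw2: stepped aluminium clamp jaw, an L-profile block: base 64 long (own x) x 32 wide (y) x 18 high, with a step on its +x end (x from +4 to +32 mm) that brings the height to 30 there. Origin at the centre of the underside, z up. 120 g; lies loose on the bench. May be absent (None).
- jaw3: stepped aluminium clamp jaw, an L-profile block: base 64 long (own x) x 32 wide (y) x 18 high, with a step on its +x end (x from +4 to +32 mm) that brings the height to 30 there. Origin at the centre of the underside, z up. 120 g; lies loose on the bench. May be absent (None).
- jaw4: stepped aluminium clamp jaw, an L-profile block: base 64 long (own x) x 32 wide (y) x 18 high, with a step on its +x end (x from +4 to +32 mm) that brings the height to 30 there. Origin at the centre of the underside, z up. 120 g; lies loose on the bench. May be absent (None).
- jaw5: stepped aluminium clamp jaw, an L-profile block: base 64 long (own x) x 32 wide (y) x 18 high, with a step on its +x end (x from +4 to +32 mm) that brings the height to 30 there. Origin at the centre of the underside, z up. 120 g; lies loose on the bench. May be absent (None).
- bin: bystander: small open blue bin 100 x 130 x 55, origin at the centre of its underside.
- lens: bystander: black camera lens standing on end, 62 in diameter, 68 high, origin at the centre of its underside.
- driver: bystander: screwdriver lying on the bench.
Not all that is in view belongs to the job. Leave any black or orange look-alike of the jaw5 alone.

How it is judged:
By the outcome, as a careful person would: the job done as asked, in the order asked, and still so for the second after the job is handed in, with the robot touching nothing.
Of jaw1, jaw2, jaw3, jaw4, jaw5 only 3 to 5 are there at a start; the rules pass over those that are not, and their reading is None.
At some moment in a run one of jaw1, jaw2, jaw3, jaw4, jaw5 may be knocked a few centimetres aside while the robot is not near it.
Once in a run the grip may slacken for a moment while it holds something.
It also fails if it takes over 210 s, if anything falls off the work surface, if the arm or the gripper's body presses on something with over 40 N, if the wrist force passes 120 N, or if a joint passes its speed limit or range.

### The arm

A 6-joint arm with a two-finger parallel gripper is mounted at the origin on the work surface. World frame = base frame: x ahead of the robot, y to its left, z up, the work surface at z = 0. Lengths are in m, angles in rad, forces in N, time in s.
With the tool pointing down it reaches from about 0.25 to 0.8 m from the base axis. Payload 8.5 kg.
Tool frame: the origin (TCP) lies at the very end of the fingers, on their centre line; the grasp point (between the pads) lies 19 mm behind it (bot.grip_depth is the distance from the TCP to the grasp point, in m); z points along the fingers, y is the line along which they close (so a half turn about z gives the same grasp; the last joint's range is limited). The gripper opens to 85 mm and grips with 20 to 120 N. Pads are 22 mm wide; open, the fingers measure 114 mm over their backs; the gripper's body (76 mm by 85 mm) begins 54 mm behind the grasp point. The pads swing forward as they close: fully open they stand 13 mm farther back than shut.
Start: joints at [1.262, 0.238, -0.013, 1.319, 0, 1.571], TCP at [0.16, 0.5, 0.231] pointing down, gripper open.
Joint ranges: [-2.66, 2.66], [-1.03, 1.9], [-1.14, 1.46], [-1.82, 2.27], [-1.45, 1.34], [-3.14, 3.14]. Speed limits (rad/s): [2.22, 2.22, 2.79, 3.14, 3.14, 3.14].

### API

Orientations are given as a unit quaternion [w, x, y, z].
In Python, from rig import bot gives the robot as it stands.
- The arm moves only by the tool send_rows, never from a script. Its argument "targets" is a list of rows, each an object with "linear": the shift along the tool's x, y, z in units of 0.05 m (1.0 is 0.05 m), a list of three; "turn": the turn, a rotation vector about the tool's x, y, z in units of pi/2 rad (1.0 is pi/2 rad), a list of three; "gripper": the opening, from -1 (shut) to 1 (fully open). A call has exactly 8 rows; each row shifts and turns the commanded pose from where the row before left it, along the tool's axes as they then stand; what a row does not reach is not made up. A row lasts 1/10 s, in which the tool goes at most 50 mm and 8.59 degrees, less where a joint would pass 70% of its speed; a pose out of reach is approached as far as the arm can. A call with a number of a shift or a turn outside -1 to 1 is refused whole. A call with a gripper value outside its range is refused whole. The fingers move at their own pace and stop on an object; "force" is the grip in N (left out, the last holds). Time passes only in rows, so rows that do not move let the fingers close, or fill a call up. It gives the time, the measured TCP pose, the force, the opening and the grip force at its end, in the units of the state.
- bot.get_obs(): the state, without advancing time (a new reading comes with each control period).
- bot.camera(name): name is "side" or "top" or "wrist"; returns a dict with "img" (384x512x3 uint8, blue, green, red), "vertical_fov" (degrees; the focal length in pixels is half the picture's height over the tangent of half this angle, whatever the lens; pixels are square), "cx", "cy" (the principal point, pixels), "rvec" (rotation vector, rad) and "tvec" (3), from world to camera coordinates, as OpenCV has them; the wrist camera has in their place "T_tool_cam" (4x4, takes a point from camera to tool coordinates, whose origin is the TCP and whose axes are the flange's). Camera axes: x right, y down, z forward; pixel columns grow to the right and rows downward; lengths in m; the calibration is good to about 2 mm. A picture is of the moment at which its call begins: read the wrist's pose just before it. There is no depth.
- bot.finish_job(): hands the job in; it is judged then, once.
The state is a dict: "time_s": time; "q": joint angles; "dq": joint speeds; "tau": joint torques, N m; "position": TCP position; "orientation": TCP orientation; "ft_force": force on the tool from outside, world axes, zero at the start; "ft_torque": the same for the moment, N m; "grip_width": finger opening in m; "grasp_force": force on a finger pad.
Only numpy, scipy, OpenCV 4.12 (cv2) and the standard library are available. Lean on these libraries where they do the work, as an engineer would, in place of code of your own. Each camera call takes 0.05 s, during which the arm holds its last target. There are 200 camera calls.

## Working session

There is one attempt and no reset: what is moved stays moved. The work goes in short steps, Python scripts to look and compute and a tool call to move; the robot and the scene stay as the last step left them, time stands still between calls to the robot, and variables do not carry over. Pictures are saved under pics/ and viewed, at most 14 in all, crops included, and the job is handed in when it is done.

Besides the shell and the picture viewer there is one more tool, called after ">>>" by a JSON object that holds its "api" and its "payload", one argument or row to a line. send_rows: Moves the arm, as the interface text tells. Its arguments: {"type":"object","properties":{"targets":{"type":"array","items":{"type":"object","properties":{"linear":{"type":"array","items":{"type":"number","minimum":-1,"maximum":1}},"turn":{"type":"array","items":{"type":"number","minimum":-1,"maximum":1}},"gripper":{"type":"number"}}}},"force":{"type":"number"}},"required":["targets"]}

```bash
mkdir -p pics; ls
python3 - <<'E'
from rig import bot
import cv2,pickle
o=bot.get_obs();print(o)
for n in("top","side"):
    c=bot.camera(n);cv2.imwrite(f"pics/{n}0.png",cv2.resize(c["img"],(800,600),interpolation=cv2.INTER_CUBIC))
    pickle.dump(c,open(f"pics/{n}0.pkl","wb"));print({k:v for k,v in c.items() if k!="img"})
c=bot.camera("wrist");print({k:v for k,v in c.items() if k!="img"})
E
```

```text
pics
{'time_s': 0.0, 'q': array([ 1.26199930e+00,  2.38814206e-01, -1.42381078e-02,  1.31919219e+00,
        2.81649072e-05,  1.57077646e+00]), 'dq': array([-0.00013194,  0.00033641,  0.00045402,  0.00066104,  0.00200364,
        0.00212141]), 'tau': array([-2.04859738e-03, -5.38776433e+01,  3.46433330e+01,  1.85906491e-02,
       -2.25374629e-04, -6.61637401e-06]), 'position': array([0.15942354, 0.49978623, 0.23066637]), 'orientation': array([-1.25276675e-04,  1.53775953e-01,  9.88105476e-01, -7.13308841e-04]), 'ft_force': array([ 1.16978842, -0.68057538, -0.72681916]), 'ft_torque': array([ 0.02912633,  0.00151812, -0.01623256]), 'grasp_force': 0.0, 'grip_width': 0.08551886149207859}
{'vertical_fov': 56.389563278259786, 'cx': 253.32903907275082, 'cy': 195.08491353752012, 'rvec': array([ 2.16256367, -2.19434769,  0.09991664]), 'tvec': array([0.01025164, 0.55052561, 1.24317967])}
{'vertical_fov': 57.59859832346007, 'cx': 257.6141493538555, 'cy': 194.02717307706638, 'rvec': array([ 0.37201687, -2.60821675,  1.46148916]), 'tvec': array([0.51798072, 0.14636729, 1.11831507])}
{'vertical_fov': 60.46635717426178, 'cx': 252.74241908214248, 'cy': 192.57325380763967, 'T_tool_cam': array([[-1.18537581e-03, -9.45198250e-01, -3.26494812e-01,
         8.43196328e-02],
       [ 9.99999250e-01, -1.22099448e-03, -9.58455434e-05,
         1.38184409e-03],
       [-3.08055325e-04, -3.26494681e-01,  9.45198989e-01,
        -1.42491757e-01],
       [ 0.00000000e+00,  0.00000000e+00,  0.00000000e+00,
         1.00000000e+00]])}
```

View pics/top0.png

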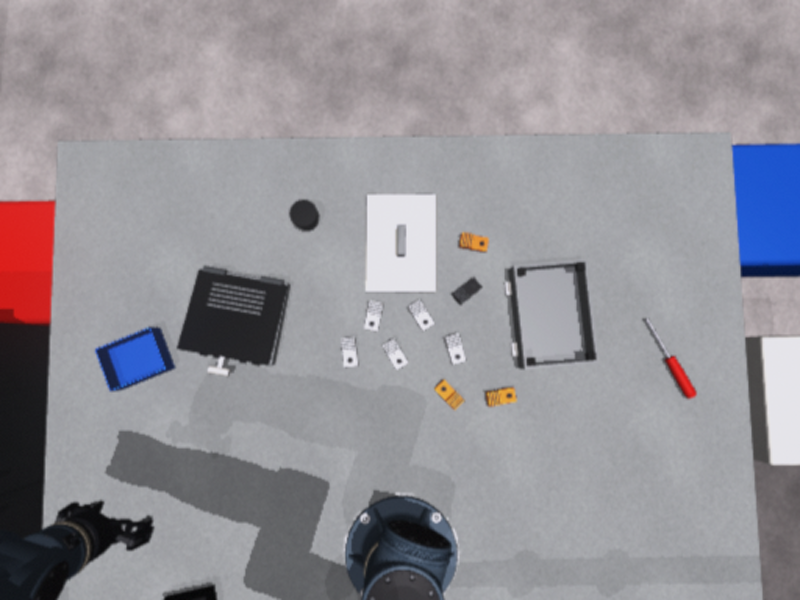

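View pics/side0.png

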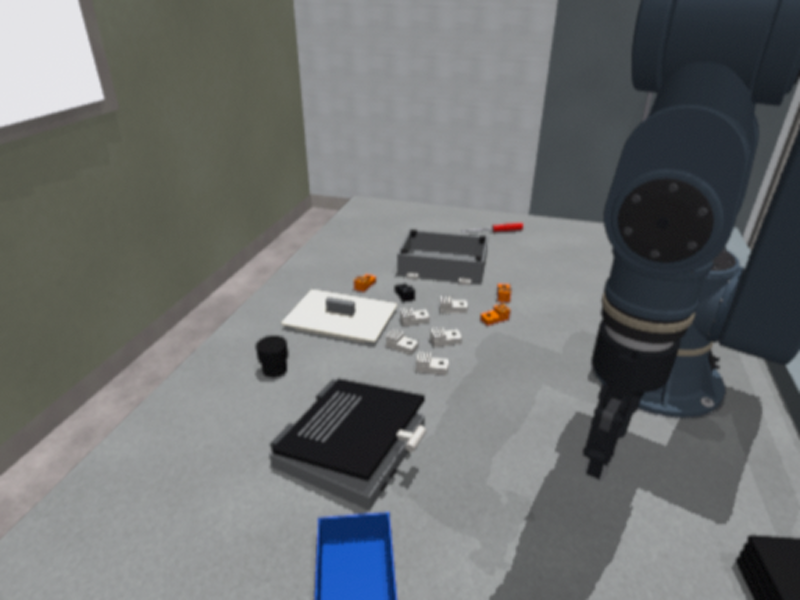

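The top view shows five aluminium/white jaws at about (374,316), (420,314), (349,352), (396,353) and (456,348). The look-alikes are orange at (474,242), (449,393) and (501,396), and black at (467,291), and I'll leave those alone. The station is at (235,318) with its bar at (218,368), the lid at (401,243) and the tub at (553,315). I'll use enlarged crops to confirm.

```bash
cat > h.py <<'E'
import numpy as np,cv2
from scipy.spatial.transform import Rotation as R
def K(c):
    f=192/np.tan(np.radians(c["vertical_fov"]/2));return np.array([[f,0,c["cx"]],[0,f,c["cy"]],[0,0,1.]])
def ext(c,o=None):
    "R,t world->cam"
    if "rvec" in c: return cv2.Rodrigues(c["rvec"])[0],np.array(c["tvec"])
    T=np.eye(4);w,x,y,z=o["orientation"];T[:3,:3]=R.from_quat([x,y,z,w]).as_matrix();T[:3,3]=o["position"]
    M=np.linalg.inv(T@c["T_tool_cam"]);return M[:3,:3],M[:3,3]
def back(c,uv,z,o=None):
    r,t=ext(c,o);C=-r.T@t;d=(np.c_[np.atleast_2d(uv),np.ones(len(np.atleast_2d(uv)))]@np.linalg.inv(K(c)).T)@r
    return C+d*((z-C[2])/d[:,2])[:,None]
def proj(c,P,o=None):
    r,t=ext(c,o);return cv2.projectPoints(np.atleast_2d(np.float64(P)),cv2.Rodrigues(r)[0],t,K(c),None)[0][:,0]
E
python3 - <<'E'
import pickle,cv2,numpy as np
from h import *
c=pickle.load(open("pics/top0.pkl","rb"));im=c["img"]
cr=lambda x,y,w,h,s:cv2.resize(im[y:y+h,x:x+w],(w*s,h*s),interpolation=cv2.INTER_CUBIC)
cv2.imwrite("pics/jaws.png",cr(205,140,130,125,6)[:600,:780]) 
a=cr(110,165,80,80,5);b=cr(318,160,80,80,5)
cv2.imwrite("pics/st.png",np.hstack([a,b]))
# white jaws blobs
g=cv2.inRange(im,(175,175,175),(255,255,255));n,l,s,ce=cv2.connectedComponentsWithStats(g)
for i in range(1,n):
    if 30<s[i,4]<6000 and 100<ce[i][0]<420 and 110<ce[i][1]<260:
        r=cv2.minAreaRect(np.argwhere(l==i)[:,::-1].astype(np.float32));print(s[i],r,back(c,[r[0]],.02)[0].round(3))
E
```

```text
[ 233  124   46   63 2697] ((255.5, 155.0), (62.0, 45.0), 90.0) [ 0.695 -0.008  0.02 ]
[232 192  13  20 152] ((238.4706268310547, 201.61767578125), (9.45888900756836, 18.91777801513672), 14.03624439239502) [0.529 0.055 0.02 ]
[263 193  15  19 144] ((269.576904296875, 201.61537170410156), (17.75040626525879, 9.15255355834961), 56.30992889404297) [ 0.527 -0.055  0.02 ]
[334 205  20  23 158] ((340.2928466796875, 218.56356811523438), (27.50188446044922, 12.338682174682617), 41.987213134765625) [ 0.463 -0.304  0.02 ]
[286 213  12  21 147] ((291.3529357910156, 222.91177368164062), (18.91777801513672, 8.973817825317383), 75.96376037597656) [ 0.451 -0.13   0.02 ]
[218 216  11  19 147] ((223.0973663330078, 224.960205078125), (18.55880355834961, 9.379179000854492), 86.18592071533203) [0.447 0.11  0.02 ]
[245 218  17  19 154] ((252.80003356933594, 226.6000213623047), (17.88854217529297, 9.838699340820312), 63.43495178222656) [0.44  0.006 0.02 ]
[133 229  13  12  74] ((139.51351928710938, 233.91893005371094), (12.494322776794434, 10.52153491973877), 9.462323188781738) [0.42  0.404 0.02 ]
```

View pics/jaws.png

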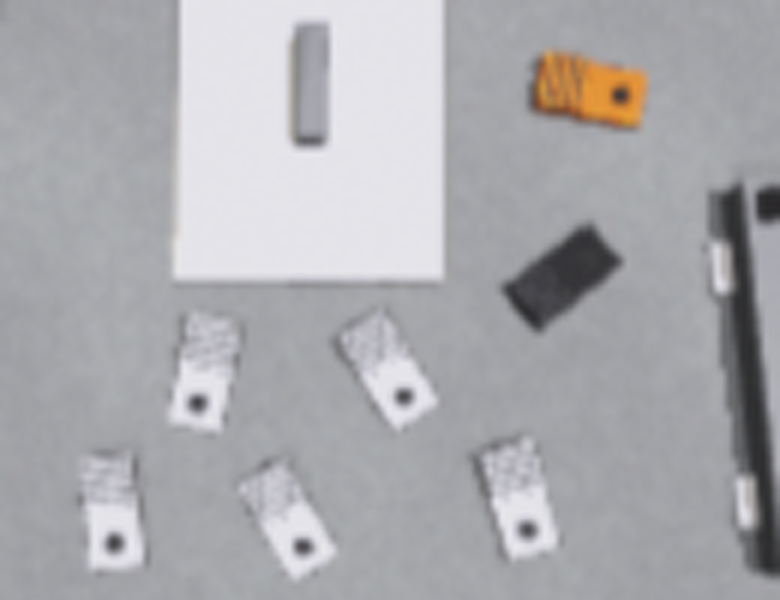

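View pics/st.png

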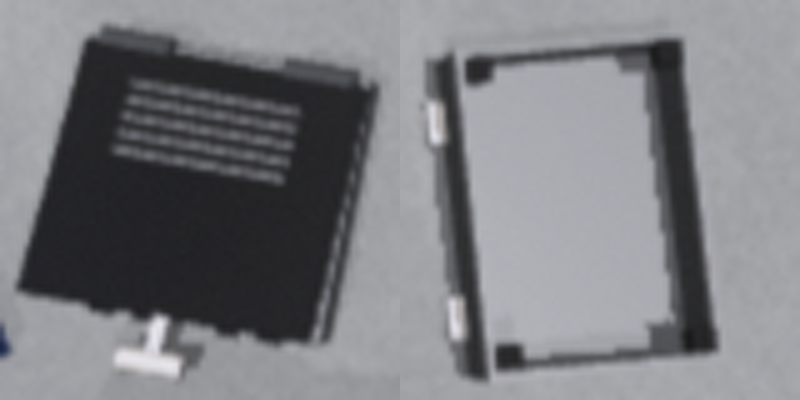

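The jaws crop shows exactly five aluminium jaws. Each has a hatched step at its far end and a hole at its near end. The orange ones at (590,90) and the black one at (563,277) are look-alikes. The station crop shows the T-bar centred at (150,363), and the tub crop shows the seal pads at (480,70), (665,53), (509,357) and (702,337).

Run:
```python
import pickle
from h import *
c=pickle.load(open("pics/top0.pkl","rb"))
n=lambda p,x,y,s,ox=0:[(x+(a-ox+.5)/s-.5,y+(b+.5)/s-.5) for a,b in p]
J=dict(A=[(168,418),(220,430),(188,308),(242,320)],B=[(402,430),(438,402),(336,342),(380,310)],C=[(90,570),(145,567),(80,455),(133,452)],D=[(297,578),(336,550),(240,488),(278,458)],E=[(516,560),(558,545),(475,452),(535,436)])
for k,p in J.items():
    q=n(p,205,140,6);a=back(c,q[:2],.018);b=back(c,q[2:],.030);v=b.mean(0)-a.mean(0)
    print(k,((a.mean(0)+b.mean(0))/2)[:2].round(4),"len",np.hypot(*v[:2]).round(3),"yaw",np.degrees(np.arctan2(v[1],v[0])).round(1))
s=back(c,n([(150,363),(115,358),(183,370)],110,165,5),.046);print("bar",s.round(4),np.degrees(np.arctan2(*(s[1]-s[2])[[1,0]]))-90)
s=back(c,n([(88,38),(378,85),(325,342),(18,290)],110,165,5),.046);print("scr",s.round(4),s.mean(0))
for i in range(4):
    d=s[(i+1)%4]-s[i];print(np.hypot(*d[:2]).round(3),np.degrees(np.arctan2(d[1],d[0])).round(1))
s=back(c,n([(480,70),(665,53),(702,337),(509,357)],318,160,5,400),.071);print("pads",s.round(4),s.mean(0))
for i in range(4):
    d=s[(i+1)%4]-s[i];print(np.hypot(*d[:2]).round(3),np.degrees(np.arctan2(d[1],d[0])).round(1))
s=back(c,n([(310,83)],205,140,6),.054);print("lidgrip",s)
s=back(c,n([(172,281),(445,281)],205,140,6)+[(233.5,124),(279,124)],.020);print("lid",s,s.mean(0))
```

```text
A [0.53   0.0543] len 0.065 yaw -12.0
B [ 0.5273 -0.0544] len 0.064 yaw 34.4
C [0.4475 0.1094] len 0.067 yaw 4.2
D [0.4416 0.0065] len 0.063 yaw 31.6
E [ 0.4514 -0.1303] len 0.066 yaw 16.3
bar [[0.409  0.3954 0.046 ]
 [0.4128 0.4195 0.046 ]
 [0.4039 0.3727 0.046 ]] -10.757775344989682
scr [[0.6353 0.4416 0.046 ]
 [0.5993 0.2391 0.046 ]
 [0.4216 0.2752 0.046 ]
 [0.4604 0.487  0.046 ]] [0.52915214 0.36074719 0.046     ]
0.206 -100.1
0.181 168.5
0.215 79.6
0.181 -14.6
pads [[ 0.6164 -0.2738  0.071 ]
 [ 0.6264 -0.4012  0.071 ]
 [ 0.432  -0.4179  0.071 ]
 [ 0.4205 -0.2867  0.071 ]] [ 0.52382301 -0.34488525  0.071     ]
0.128 -85.5
0.195 -175.1
0.132 95.0
0.196 3.8
lidgrip [[ 0.69383169 -0.00998732  0.054     ]]
lid [[ 0.58295728  0.07315438  0.02      ]
 [ 0.58063329 -0.08870612  0.02      ]
 [ 0.8097542   0.07002142  0.02      ]
 [ 0.80749413 -0.09436431  0.02      ]] [ 0.69520972 -0.00997366  0.02      ]
```

```bash
cat >> h.py <<'E'
def plan(o,pos,yaw,base=None):
    "tool-down target: turn first (rotvec units), then linear in the new tool axes (units)"
    w,x,y,z=o["orientation"];A=R.from_quat([x,y,z,w])
    a=np.radians(yaw);Y=np.array([np.cos(a),np.sin(a),0]);Z=np.array([0,0,-1.]);B=np.c_[np.cross(Y,Z),Y,Z]
    t=(A.inv()*R.from_matrix(B)).as_rotvec()/(np.pi/2)
    l=B.T@(np.array(pos)-o["position"])/.05
    print("at",o["position"].round(4),"yaw",np.degrees(np.arctan2(*A.as_matrix()[[1,0],1])).round(2),"tilt",(A.as_matrix()[:2,2]).round(4),"t",round(float(o["time_s"]),2))
    print("turn",t.round(4),"lin",l.round(3))
E
python3 -c "
from rig import bot
from h import *
plan(bot.get_obs(),[.395,.395,.20],78)"
```

```text
at [0.1595 0.4999 0.2308] yaw 72.31 tilt [-0.0003 -0.001 ] t 0.15
turn [-0.0007 -0.     -0.0633] lin [-5.044 -1.072  0.617]
```

>>> {"api": "send_rows", "payload": {
  "targets": [
    {"linear": [-0.5, 0, 0], "turn": [0, 0, -0.063], "gripper": 1},
    {"linear": [-0.8, -0.2, 0], "turn": [0, 0, 0], "gripper": 1},
    {"linear": [-0.8, -0.2, 0.1], "turn": [0, 0, 0], "gripper": 1},
    {"linear": [-0.8, -0.2, 0.1], "turn": [0, 0, 0], "gripper": 1},
    {"linear": [-0.8, -0.2, 0.1], "turn": [0, 0, 0], "gripper": 1},
    {"linear": [-0.8, -0.2, 0.1], "turn": [0, 0, 0], "gripper": 1},
    {"linear": [-0.5, -0.1, 0.1], "turn": [0, 0, 0], "gripper": 1},
    {"linear": [0, 0, 0], "turn": [0, 0, 0], "gripper": 1}
  ],
  "force": 60
}}

```text
time_s: 0.95
position: [0.3943, 0.3902, 0.2051]
orientation: [-0.0, 0.107, 0.994, -0.001]
ft_force: [-0.5, 0.4, 0.2]
grip_width: 0.085
grasp_force: 0.0
```

```bash
cat > look.py <<'E'
import sys,cv2,pickle
from rig import bot
from h import *
o=bot.get_obs();c=bot.camera(sys.argv[1])
pickle.dump((c,o),open(f"pics/{sys.argv[2]}.pkl","wb"))
cv2.imwrite(f"pics/{sys.argv[2]}.png",cv2.resize(c["img"],(800,600),interpolation=cv2.INTER_CUBIC))
plan(o,o["position"],78)
E
python3 look.py wrist w1
```

```text
at [0.3943 0.3902 0.2051] yaw 77.77 tilt [-0.0006 -0.0015] t 0.95
turn [-0.001  -0.0002 -0.0026] lin [0. 0. 0.]
```

View pics/w1.png

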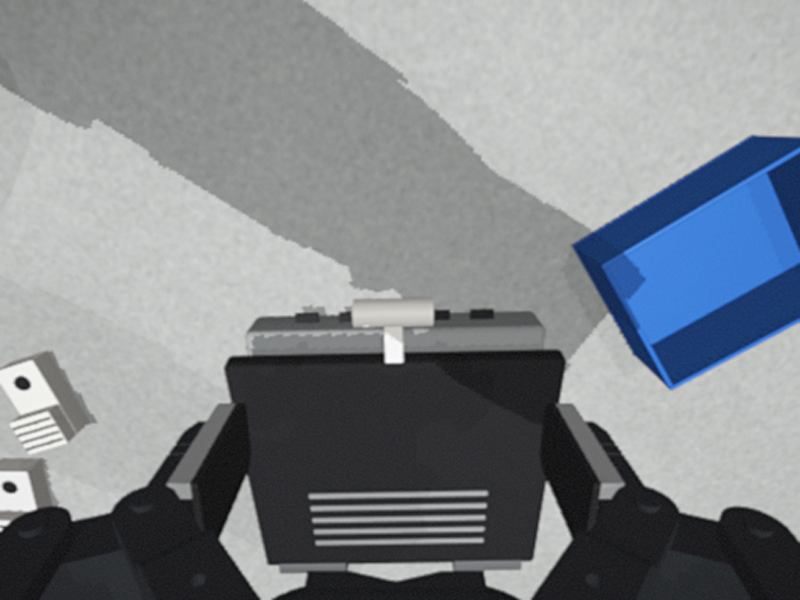

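The wrist view shows the bar nearly aligned with the tool. Its ends are at (352,313) and (434,313), the screen's near edge runs from (228,358) to (565,353), and the hinge ears are at about (282..348,567) and (454..520,565).

Run:
```python
import pickle
from h import *
c,o=pickle.load(open("pics/w1.pkl","rb"))
n=lambda p:[((a+.5)/1.5625-.5,(b+.5)/1.5625-.5) for a,b in p]
s=back(c,n([(352,313),(434,313)]),.042,o);print("bar",s.round(4),s.mean(0).round(4),np.linalg.norm(s[0]-s[1]),np.degrees(np.arctan2(*(s[1]-s[0])[[1,0]])))
e=back(c,n([(228,358),(565,353),(270,562),(531,558)]),.044,o);print(e.round(4),np.degrees(np.arctan2(*(e[1]-e[0])[[1,0]])),np.degrees(np.arctan2(*(e[3]-e[2])[[1,0]])))
e=back(c,n([(315,567),(487,564)]),.042,o);print(e.round(4),e.mean(0),np.degrees(np.arctan2(*(e[1]-e[0])[[1,0]])),np.degrees(np.arctan2(*(e.mean(0)-s.mean(0))[[1,0]])),np.linalg.norm(e.mean(0)-s.mean(0)))
plan(o,np.r_[s.mean(0)[:2],.022],78)
```

```text
bar [[0.4173 0.3583 0.042 ]
 [0.4283 0.409  0.042 ]] [0.4228 0.3837 0.042 ] 0.05191392755753839 77.73015099065144
[[0.4298 0.2725 0.044 ]
 [0.4726 0.4865 0.044 ]
 [0.5985 0.2498 0.044 ]
 [0.6365 0.4432 0.044 ]] 78.67056190312624 78.90279821475293
[[0.6124 0.281  0.042 ]
 [0.6373 0.4099 0.042 ]] [0.62485752 0.34547365 0.042     ] 79.06499982473093 -10.701745184288516 0.20561417696687778
at [0.3943 0.3902 0.2051] yaw 77.77 tilt [-0.0006 -0.0015] t 0.95
turn [-0.001  -0.0002 -0.0026] lin [-0.585 -0.008  3.662]
```

Run:
```python
import pickle
from h import *
w,o=pickle.load(open("pics/w1.pkl","rb"));t=pickle.load(open("pics/top0.pkl","rb"));s=pickle.load(open("pics/side0.pkl","rb"))
n=lambda a,b:((a+.5)/1.5625-.5,(b+.5)/1.5625-.5)
m=lambda a,b:(110+(a+.5)/5-.5,165+(b+.5)/5-.5)
def tri(L):
    A=[];b=[]
    for c,p,ob in L:
        r,tt=ext(c,ob);C=-r.T@tt;d=r.T@np.linalg.inv(K(c))@np.r_[p,1];d/=np.linalg.norm(d);P=np.eye(3)-np.outer(d,d);A.append(P);b.append(P@C)
    x=np.linalg.lstsq(np.vstack(A),np.hstack(b),rcond=None)[0]
    print(x.round(4),[np.round(proj(c,x,ob)[0]-p,1).tolist() for c,p,ob in L])
tri([(w,n(393,313),o),(t,m(150,363),None)])
tri([(w,n(393,313),o),(t,m(150,363),None),(s,n(411,436),None)])
tri([(w,n(228,358),o),(t,m(325,342),None)])
tri([(w,n(565,353),o),(t,m(18,290),None)])
tri([(w,n(270,562),o),(t,m(378,85),None)])
```

```text
[0.4101 0.3863 0.0763] [[-0.4, -0.3], [-0.1, -0.1]]
[0.4117 0.3858 0.08  ] [[-0.6, 3.0], [-0.3, -0.5], [1.6, 0.7]]
[0.424  0.2752 0.0528] [[-2.0, -1.9], [-0.4, -0.7]]
[0.4603 0.4799 0.0667] [[-1.0, -0.2], [-0.3, -0.1]]
[0.6029 0.2436 0.0362] [[-2.4, -1.6], [-0.8, -0.6]]
```

```bash
python3 -c "
from rig import bot
from h import *
plan(bot.get_obs(),[.4105,.386,.056],78.7)"
```

```text
at [0.3929 0.3909 0.2055] yaw 77.82 tilt [-0.0011 -0.0011] t 1.0
turn [-0.0008 -0.0005 -0.0098] lin [-0.364 -0.026  2.99 ]
```

>>> {"api": "send_rows", "payload": {
  "targets": [
    {"linear": [-0.36, -0.03, 0.2], "turn": [0, 0, -0.01], "gripper": 1},
    {"linear": [0, 0, 0.6], "turn": [0, 0, 0], "gripper": 1},
    {"linear": [0, 0, 0.6], "turn": [0, 0, 0], "gripper": 1},
    {"linear": [0, 0, 0.6], "turn": [0, 0, 0], "gripper": 1},
    {"linear": [0, 0, 0.4], "turn": [0, 0, 0], "gripper": 1},
    {"linear": [0, 0, 0.3], "turn": [0, 0, 0], "gripper": 1},
    {"linear": [0, 0, 0.29], "turn": [0, 0, 0], "gripper": 1},
    {"linear": [0, 0, 0], "turn": [0, 0, 0], "gripper": 1}
  ]
}}

```text
time_s: 1.8
position: [0.4073, 0.3864, 0.0552]
orientation: [-0.001, 0.096, 0.995, -0.001]
ft_force: [-0.8, -0.4, -0.4]
grip_width: 0.0854
grasp_force: 0.0
```

```bash
python3 look.py wrist w2
```

```text
at [0.4073 0.3864 0.0552] yaw 78.95 tilt [-0.0026 -0.0022] t 1.8
turn [-0.0017 -0.0014  0.0106] lin [0. 0. 0.]
```

View pics/w2.png

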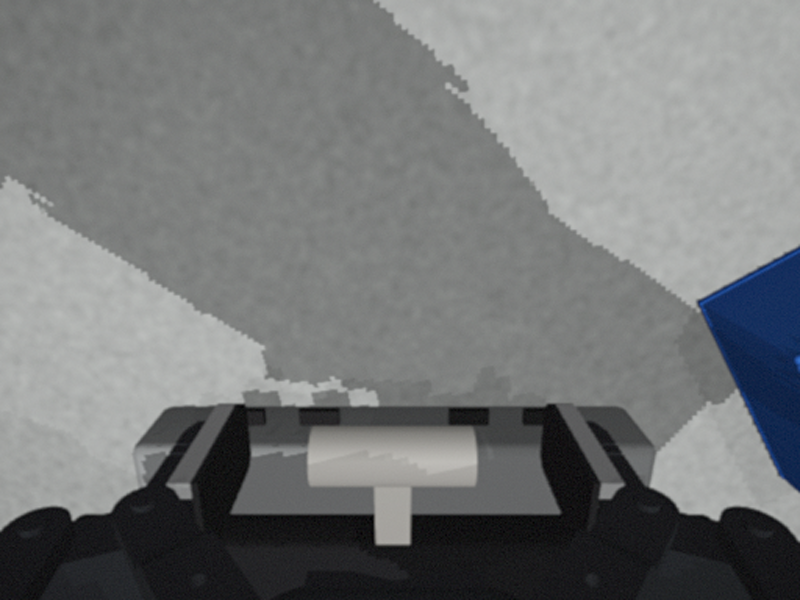

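The bar is centred at (392,457) between the fingers, with its ends at 308 and 477. It lies about 28 mm behind the TCP, so I'll nudge up and close.

>>> {"api": "send_rows", "payload": {
  "targets": [
    {"linear": [0.03, 0, -0.06], "turn": [0, 0, 0], "gripper": 1},
    {"linear": [0, 0, 0], "turn": [0, 0, 0], "gripper": -1},
    {"linear": [0, 0, 0], "turn": [0, 0, 0], "gripper": -1},
    {"linear": [0, 0, 0], "turn": [0, 0, 0], "gripper": -1},
    {"linear": [0, 0, 0], "turn": [0, 0, 0], "gripper": -1},
    {"linear": [0, 0, 0], "turn": [0, 0, 0], "gripper": -1},
    {"linear": [0, 0, 0], "turn": [0, 0, 0], "gripper": -1},
    {"linear": [0, 0, 0], "turn": [0, 0, 0], "gripper": -1}
  ],
  "force": 80
}}

```text
time_s: 2.65
position: [0.4074, 0.3856, 0.0598]
orientation: [-0.0, 0.097, 0.995, -0.001]
ft_force: [-1.7, -6.0, 3.9]
grip_width: 0.0419
grasp_force: 80.6
```

Run:
```python
from rig import bot
from h import *
o=bot.get_obs();plan(o,o["position"],78.7);print(o["grip_width"],o["ft_force"],o["ft_torque"])
p=o["position"]+[0,0,.023]
h=np.array([.618,.346,.042])
d=h-p;r=np.hypot(d[0],d[1]);print(p,d,"r",np.linalg.norm(d),"ang",np.degrees(np.arctan2(-d[2],r)),"yaw",np.degrees(np.arctan2(d[1],d[0])))
```

```text
at [0.4074 0.3856 0.0598] yaw 78.85 tilt [-0.0007 -0.0022] t 2.65
turn [-0.0015 -0.0001  0.0017] lin [0. 0. 0.]
0.041928300607084884 [-1.67902116 -6.02257145  3.8999892 ] [-1.00058787  0.21992662  0.13948497]
[0.40738359 0.38558593 0.08282187] [ 0.21061641 -0.03958593 -0.04082187] r 0.2181576152958961 ang 10.784816033737423 yaw -10.644712025426461
```

Run:
```python
import numpy as np
# plane: u (toward hinge), z ; tool x=-u at tilt0, tool z=-z ; tilt t: toolz=(-sin t,-cos t), toolx=(-cos t, sin t)
def pose(a,t):
    b=.215*np.array([-np.cos(a),np.sin(a)]);return b+.023*np.array([-np.sin(t),-np.cos(t)])
A=np.radians(np.linspace(11,60.5,17));T=np.radians(np.linspace(0,30,17))
for i in range(16):
    d=(pose(A[i+1],T[i+1])-pose(A[i],T[i]))/.05;t=T[i]
    print(i,np.round([d@[-np.cos(t),np.sin(t)],d@[-np.sin(t),-np.cos(t)],(T[1])/(np.pi/2)],3))
```

```text
0 [-0.035 -0.227  0.021]
1 [-0.04  -0.226  0.021]
2 [-0.045 -0.225  0.021]
3 [-0.05  -0.223  0.021]
4 [-0.054 -0.222  0.021]
5 [-0.059 -0.22   0.021]
6 [-0.064 -0.219  0.021]
7 [-0.068 -0.217  0.021]
8 [-0.073 -0.215  0.021]
9 [-0.078 -0.213  0.021]
10 [-0.082 -0.211  0.021]
11 [-0.087 -0.209  0.021]
12 [-0.091 -0.207  0.021]
13 [-0.095 -0.204  0.021]
14 [-0.1   -0.202  0.021]
15 [-0.104 -0.2    0.021]
```

>>> {"api": "send_rows", "payload": {
  "targets": [
    {"linear": [-0.035, 0, -0.227], "turn": [0, 0.021, 0], "gripper": -1},
    {"linear": [-0.04, 0, -0.226], "turn": [0, 0.021, 0], "gripper": -1},
    {"linear": [-0.045, 0, -0.225], "turn": [0, 0.021, 0], "gripper": -1},
    {"linear": [-0.05, 0, -0.223], "turn": [0, 0.021, 0], "gripper": -1},
    {"linear": [-0.054, 0, -0.222], "turn": [0, 0.021, 0], "gripper": -1},
    {"linear": [-0.059, 0, -0.22], "turn": [0, 0.021, 0], "gripper": -1},
    {"linear": [-0.064, 0, -0.219], "turn": [0, 0.021, 0], "gripper": -1},
    {"linear": [-0.068, 0, -0.217], "turn": [0, 0.021, 0], "gripper": -1}
  ]
}}

```text
time_s: 3.45
position: [0.4361, 0.38, 0.1443]
orientation: [-0.134, 0.096, 0.986, 0.011]
ft_force: [-5.3, -0.4, -7.9]
grip_width: 0.0423
grasp_force: 82.7
```

```bash
cat > ang.py <<'E'
from rig import bot
from h import *
o=bot.get_obs();w,x,y,z=o["orientation"];M=R.from_quat([x,y,z,w]).as_matrix()
p=o["position"]-.023*M[:,2];d=np.array([.618,.346,.042])-p
print("bar",p.round(4),"ang",np.degrees(np.arctan2(-d[2],np.hypot(*d[:2]))).round(1),"r",np.linalg.norm(d).round(4),"toolz",M[:,2].round(3),"y",M[:,1].round(3),o["ft_force"].round(1),o["grip_width"].round(4),o["q"].round(2),o["time_s"])
E
python3 ang.py
```

```text
Traceback (most recent call last):
  File "ang.py", line 5, in <module>
    print("bar",p.round(4),"ang",np.degrees(np.arctan2(-d[2],np.hypot(*d[:2]))).round(1),"r",np.linalg.norm(d).round(4),"toolz",M[:,2].round(3),"y",M[:,1].round(3),o["ft_force"].round(1),o["grip_width"].round(4),o["q"].round(2),o["time_s"])
                                                                                                                                                                                           ^^^^^^^^^^^^^^^^^^^^^
AttributeError: 'float' object has no attribute 'round'
```

```bash
sed -i 's/o\["grip_width"\].round(4)/o["grip_width"]/' ang.py; python3 ang.py
```

```text
bar [0.4421 0.3789 0.1665] ang 34.8 r 0.218 toolz [-0.262  0.048 -0.964] y [ 0.193  0.981 -0.003] [-5.3 -0.4 -7.9] 0.04231955864614598 [0.62 0.51 0.15 1.4  0.19 0.79] 3.45
```

>>> {"api": "send_rows", "payload": {
  "targets": [
    {"linear": [-0.073, 0, -0.215], "turn": [0, 0.021, 0], "gripper": -1},
    {"linear": [-0.078, 0, -0.213], "turn": [0, 0.021, 0], "gripper": -1},
    {"linear": [-0.082, 0, -0.211], "turn": [0, 0.021, 0], "gripper": -1},
    {"linear": [-0.087, 0, -0.209], "turn": [0, 0.021, 0], "gripper": -1},
    {"linear": [-0.091, 0, -0.207], "turn": [0, 0.021, 0], "gripper": -1},
    {"linear": [-0.095, 0, -0.204], "turn": [0, 0.021, 0], "gripper": -1},
    {"linear": [-0.1, 0, -0.2], "turn": [0, 0.021, 0], "gripper": -1},
    {"linear": [0, 0, 0], "turn": [0, 0, 0], "gripper": -1}
  ]
}}

```text
time_s: 4.25
position: [0.4901, 0.3696, 0.2025]
orientation: [-0.246, 0.094, 0.964, 0.023]
ft_force: [-6.7, -5.8, 6.9]
grip_width: 0.0425
grasp_force: 84.7
```

```bash
python3 ang.py; python3 look.py side s2; python3 -c "
import cv2
im=cv2.imread('pics/s2.png');cv2.imwrite('pics/s2c.png',cv2.resize(im[200:550,220:620],(800,700))[:600])"
```

```text
bar [0.5009 0.3675 0.2227] ang 56.6 r 0.2164 toolz [-0.471  0.091 -0.877] y [ 0.193  0.981 -0.002] [-6.7 -5.8  6.9] 0.042506381918940225 [0.49 0.72 0.6  1.85 0.31 0.63] 4.25
at [0.4901 0.3696 0.2025] yaw 78.87 tilt [-0.471   0.0908] t 4.25
turn [-0.0038 -0.3185  0.0091] lin [0. 0. 0.]
```

View pics/s2c.png

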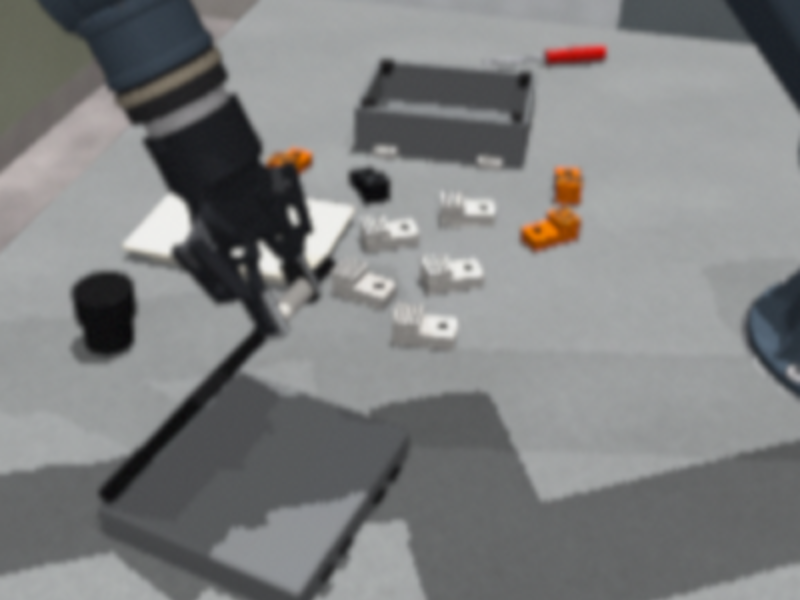

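>>> {"api": "send_rows", "payload": {
  "targets": [
    {"linear": [-0.1, 0, -0.18], "turn": [0, 0.01, 0], "gripper": -1},
    {"linear": [0, 0, 0], "turn": [0, 0, 0], "gripper": -1},
    {"linear": [0, 0, 0], "turn": [0, 0, 0], "gripper": -1},
    {"linear": [0, 0, 0], "turn": [0, 0, 0], "gripper": -1},
    {"linear": [0, 0, 0], "turn": [0, 0, 0], "gripper": -1},
    {"linear": [0, 0, 0], "turn": [0, 0, 0], "gripper": -1},
    {"linear": [0, 0, 0], "turn": [0, 0, 0], "gripper": -1},
    {"linear": [0, 0, 0], "turn": [0, 0, 0], "gripper": -1}
  ]
}}

```text
time_s: 5.1
position: [0.4984, 0.3679, 0.2081]
orientation: [-0.252, 0.095, 0.963, 0.023]
ft_force: [-2.6, -4.4, 1.8]
grip_width: 0.042
grasp_force: 86.7
```

```bash
sed -i 's/np.array(\[.618,.346,.042\])-p/np.array([.0,.0,.042])-p;d[0]+=.536*.981;d[1]-=.536*.194;d=np.array([d@[.981,-.194,0],0,d[2]])/' ang.py; python3 ang.py
```

```text
bar [0.5095 0.3658 0.2281] ang 60.1 r 0.2148 toolz [-0.482  0.093 -0.871] y [ 0.194  0.981 -0.003] [-2.6 -4.4  1.8] 0.04198441849427481 [0.48 0.75 0.65 1.89 0.31 0.61] 5.1
```

>>> {"api": "send_rows", "payload": {
  "targets": [
    {"linear": [0, 0, 0], "turn": [0, 0, 0], "gripper": 1},
    {"linear": [0, 0, 0], "turn": [0, 0, 0], "gripper": 1},
    {"linear": [0, 0, 0], "turn": [0, 0, 0], "gripper": 1},
    {"linear": [0, 0, 0], "turn": [0, 0, 0], "gripper": 1},
    {"linear": [0, 0, 0], "turn": [0, 0, 0], "gripper": 1},
    {"linear": [0, 0, -0.2], "turn": [0, 0, 0], "gripper": 1},
    {"linear": [0, 0, -0.5], "turn": [0, 0, 0], "gripper": 1},
    {"linear": [0, 0, -0.8], "turn": [0, 0, 0], "gripper": 1}
  ],
  "force": 50
}}

```text
time_s: 5.9
position: [0.5324, 0.3627, 0.269]
orientation: [-0.252, 0.093, 0.963, 0.024]
ft_force: [2.7, 0.5, 1.3]
grip_width: 0.0857
grasp_force: 0.0
```

```bash
python3 look.py top t3; python3 -c "
import pickle,cv2
im=pickle.load(open('pics/t3.pkl','rb'))[0]['img']
cv2.imwrite('pics/t3c.png',cv2.resize(im[120:270,110:310],(800,600),interpolation=cv2.INTER_CUBIC))
from rig import bot
from h import *
plan(bot.get_obs(),[.45,.1094,.2],94.2)"
```

```text
at [0.5324 0.3627 0.269 ] yaw 78.92 tilt [-0.481   0.0931] t 5.9
turn [-0.0033 -0.326   0.0099] lin [0. 0. 0.]
at [0.536  0.3625 0.2744] yaw 78.84 tilt [-0.4729  0.0977] t 5.95
turn [ 0.046  -0.3184 -0.1663] lin [ 2.086 -4.923  1.487]
```

View pics/t3c.png

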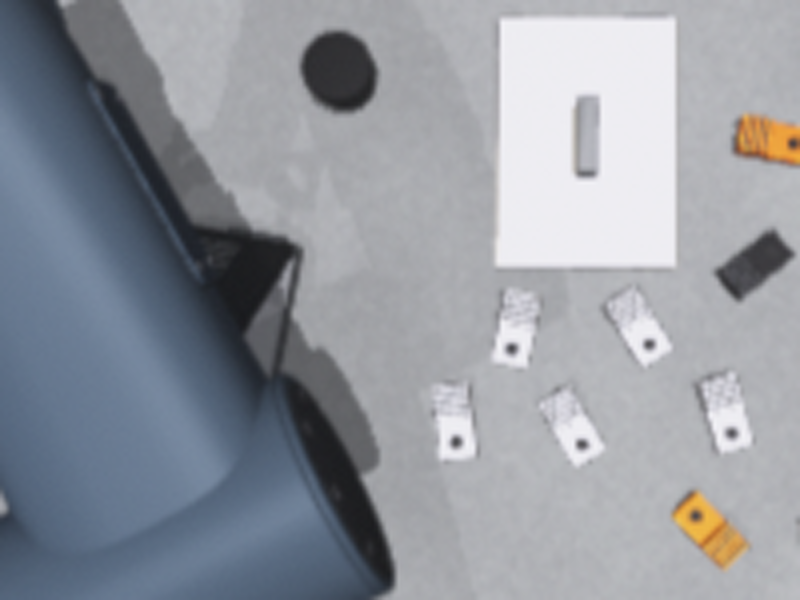

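>>> {"api": "send_rows", "payload": {
  "targets": [
    {"linear": [0, 0, -0.4], "turn": [0, 0, 0], "gripper": 1},
    {"linear": [0, -0.6, 0], "turn": [0.01, -0.08, 0], "gripper": 1},
    {"linear": [0, -0.7, 0], "turn": [0, -0.08, -0.04], "gripper": 1},
    {"linear": [0, -0.7, 0], "turn": [0, -0.08, -0.04], "gripper": 1},
    {"linear": [0, -0.7, 0], "turn": [0, -0.08, -0.04], "gripper": 1},
    {"linear": [0, -0.7, 0], "turn": [0, 0, -0.04], "gripper": 1},
    {"linear": [0.5, -0.6, 0.2], "turn": [0, 0, 0], "gripper": 1},
    {"linear": [0, 0, 0], "turn": [0, 0, 0], "gripper": 1}
  ]
}}

```text
time_s: 6.75
position: [0.4997, 0.1872, 0.2771]
orientation: [-0.056, -0.014, 0.998, 0.019]
ft_force: [-0.1, 0.0, -0.1]
grip_width: 0.0853
grasp_force: 0.0
```

```bash
python3 look.py side s3;python3 -c "
import cv2
im=cv2.imread('pics/s3.png');cv2.imwrite('pics/s3c.png',cv2.resize(im[180:550,220:620],(640,592)))
from rig import bot
from h import *
plan(bot.get_obs(),[.4475,.1094,.12],94.2)"
```

```text
at [0.4997 0.1872 0.2771] yaw 91.44 tilt [-0.1114  0.0373] t 6.75
turn [ 0.0173 -0.0731  0.1506] lin [0. 0. 0.]
at [0.502  0.189  0.2778] yaw 91.46 tilt [-0.1088  0.0387] t 6.8
turn [ 0.0282 -0.0681 -0.0289] lin [ 1.204 -1.509  3.156]
```

View pics/s3c.png

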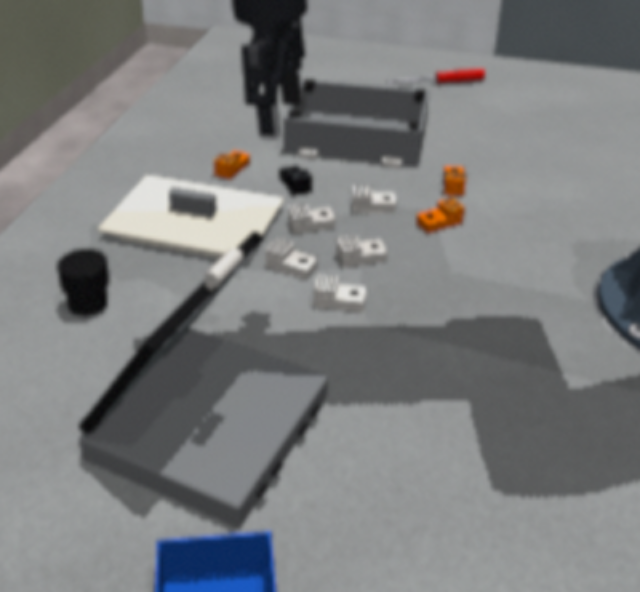

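```bash
cat >> h.py <<'E'
def jaws(c):
    im=c["img"];g=cv2.inRange(im,(165,165,165),(255,255,255));n,l,s,ce=cv2.connectedComponentsWithStats(g);out=[]
    for i in range(1,n):
        if 80<s[i,4]<400 and 180<ce[i][0]<400 and 110<ce[i][1]<300:
            r=cv2.minAreaRect(np.argwhere(l==i)[:,::-1].astype(np.float32))
            b=back(c,cv2.boxPoints(r),.021);e=[b[1]-b[0],b[2]-b[1]];k=int(np.linalg.norm(e[1])>np.linalg.norm(e[0]));v=e[k]*np.sign(e[k][0])
            m=b.mean(0);print("blob",s[i,4],m[:2].round(4),"size",round(np.linalg.norm(e[k]),3),round(np.linalg.norm(e[1-k]),3),"yaw",np.degrees(np.arctan2(v[1],v[0])).round(1))
E
python3 - <<'E'
from rig import bot
from h import *
import pickle
c,_=pickle.load(open("pics/s3.pkl","rb"));print(proj(c,[.5095,.3658,.228]),"seen 230.5 219.7")
jaws(bot.camera("top"))
plan(bot.get_obs(),[.459,.110,.10],94.2)
E
```

```text
[[227.39132073 219.08286176]] seen 230.5 219.7
at [0.5035 0.1902 0.2781] yaw 91.51 tilt [-0.1073  0.0393] t 6.85
turn [ 0.0286 -0.0671 -0.0284] lin [ 1.005 -1.535  3.562]
```

>>> {"api": "send_rows", "payload": {
  "targets": [
    {"linear": [0, 0, 0], "turn": [0.029, -0.067, -0.028], "gripper": 0.7},
    {"linear": [0.2, -0.3, 0.4], "turn": [0, 0, 0], "gripper": 0.7},
    {"linear": [0.2, -0.3, 0.7], "turn": [0, 0, 0], "gripper": 0.7},
    {"linear": [0.2, -0.3, 0.7], "turn": [0, 0, 0], "gripper": 0.7},
    {"linear": [0.2, -0.3, 0.7], "turn": [0, 0, 0], "gripper": 0.7},
    {"linear": [0.2, -0.3, 0.7], "turn": [0, 0, 0], "gripper": 0.7},
    {"linear": [0, 0, 0.4], "turn": [0, 0, 0], "gripper": 0.7},
    {"linear": [0, 0, 0], "turn": [0, 0, 0], "gripper": 0.7}
  ],
  "force": 50
}}

```text
time_s: 7.65
position: [0.4588, 0.1122, 0.0955]
orientation: [-0.002, -0.037, 0.999, -0.001]
ft_force: [0.3, 1.1, 0.5]
grip_width: 0.0725
grasp_force: 0.0
```

```bash
python3 look.py wrist w3
python3 - <<'E'
from rig import bot
from h import *
plan(bot.get_obs(),[.459,.110,.004],94.2)
E
```

```text
at [0.4588 0.1122 0.0955] yaw 94.24 tilt [-0.0046 -0.0019] t 7.65
turn [-0.0014 -0.0028  0.1805] lin [0. 0. 0.]
at [0.4599 0.1126 0.0972] yaw 94.27 tilt [-0.0023 -0.0013] t 7.7
turn [-0.0007 -0.0015  0.0007] lin [ 0.022 -0.05   1.863]
```

View pics/w3.png

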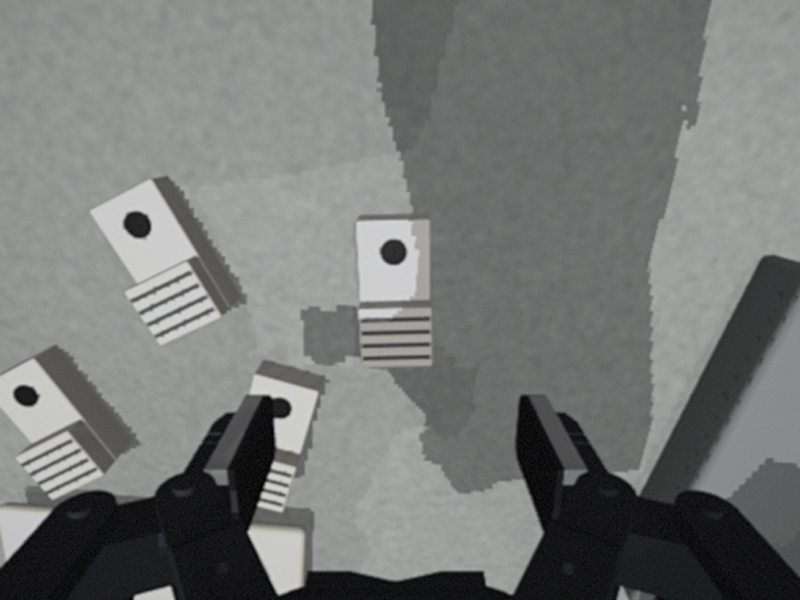

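Wrist view: jaw C is centred between the fingers, with its hole end at (393,218) and step end at (397,366). Jaw D is at (157,262), and both sit square with their hatch and hole.

Run:
```python
import pickle
from h import *
c,o=pickle.load(open("pics/w3.pkl","rb"))
n=lambda p:[((a+.5)/1.5625-.5,(b+.5)/1.5625-.5) for a,b in p]
for k,p in dict(C=[(357,218),(431,218),(362,366),(432,366)],D=[(90,212),(152,178),(162,345),(224,312)]).items():
    a=back(c,n(p[:2]),.018,o);b=back(c,n(p[2:]),.03,o);v=b.mean(0)-a.mean(0)
    print(k,((a.mean(0)+b.mean(0))/2)[:2].round(4),np.hypot(*v[:2]).round(3),np.degrees(np.arctan2(v[1],v[0])).round(1),"w",np.linalg.norm(a[1]-a[0]).round(3))
```

```text
C [0.445  0.1125] 0.064 5.4 w 0.032
D [0.4388 0.0094] 0.062 30.7 w 0.032
```

>>> {"api": "send_rows", "payload": {
  "targets": [
    {"linear": [0.06, 0, 0.5], "turn": [0, 0, 0], "gripper": 0.7},
    {"linear": [0, 0, 0.6], "turn": [0, 0, 0], "gripper": 0.7},
    {"linear": [0, 0, 0.45], "turn": [0, 0, 0], "gripper": 0.7},
    {"linear": [0, 0, 0.3], "turn": [0, 0, 0], "gripper": 0.7},
    {"linear": [0, 0, 0], "turn": [0, 0, 0], "gripper": 0.7},
    {"linear": [0, 0, 0], "turn": [0, 0, 0], "gripper": -1},
    {"linear": [0, 0, 0], "turn": [0, 0, 0], "gripper": -1},
    {"linear": [0, 0, 0], "turn": [0, 0, 0], "gripper": -1}
  ],
  "force": 50
}}

```text
time_s: 8.5
position: [0.4575, 0.112, 0.0065]
orientation: [0.001, -0.037, 0.999, -0.0]
ft_force: [-3.4, -1.5, 17.6]
grip_width: 0.0309
grasp_force: 48.0
```

>>> {"api": "send_rows", "payload": {
  "targets": [
    {"linear": [0, 0, 0], "turn": [0, 0, 0], "gripper": -1},
    {"linear": [0, 0, 0], "turn": [0, 0, 0], "gripper": -1},
    {"linear": [0, 0, 0], "turn": [0, 0, 0], "gripper": -1},
    {"linear": [0, 0, -0.3], "turn": [0, 0, 0], "gripper": -1},
    {"linear": [0, 0, -0.8], "turn": [0, 0, 0], "gripper": -1},
    {"linear": [0, 0, -0.8], "turn": [0, 0, 0], "gripper": -1},
    {"linear": [0, 0, -0.8], "turn": [0, 0, 0], "gripper": -1},
    {"linear": [0, 0, 0], "turn": [0, 0, 0], "gripper": -1}
  ]
}}

```text
time_s: 9.3
position: [0.4593, 0.1125, 0.1456]
orientation: [0.004, -0.037, 0.999, 0.0]
ft_force: [1.3, -0.5, -2.1]
grip_width: 0.0311
grasp_force: 55.4
```

Run:
```python
from rig import bot
from h import *
import pickle,cv2
c=bot.camera("top");pickle.dump(c,open("pics/t4.pkl","wb"));jaws(c)
o=bot.get_obs();print(o["q"].round(2),o["grip_width"],o["ft_force"])
# tub pose from top0: center & yaw
yaw=4.6
a=np.radians(yaw);u=np.array([np.cos(a),np.sin(a)]);v=np.array([-u[1],u[0]]);C=np.array([.5238,-.3449])
for x in(-62,0,62):
    for y in(-36,36): print(x,y,(C+u*x/1e3+v*y/1e3).round(4))
plan(o,[.5238,-.3449,.15],4.6);plan(o,[.5238,-.3449,.15],184.6)
```

```text
blob 168 [ 0.5274 -0.0545] size 0.068 0.034 yaw 30.9
[ 0.24  0.19 -0.31  1.07 -0.    0.17] 0.031106465911822534 [-0.21243125 -0.35768124 -1.67259434]
-62 -36 [ 0.4649 -0.3858]
-62 36 [ 0.4591 -0.314 ]
0 -36 [ 0.5267 -0.3808]
0 36 [ 0.5209 -0.309 ]
62 -36 [ 0.5885 -0.3758]
62 36 [ 0.5827 -0.304 ]
at [0.4582 0.1122 0.143 ] yaw 94.24 tilt [0.0048 0.0001] t 9.35
turn [0.0023 0.0025 0.996 ] lin [-9.218  0.575 -0.139]
at [0.4582 0.1122 0.143 ] yaw 94.24 tilt [0.0048 0.0001] t 9.35
turn [-0.0025  0.0023 -1.004 ] lin [ 9.218 -0.575 -0.139]
```

>>> {"api": "send_rows", "payload": {
  "targets": [
    {"linear": [0, 0, 0], "turn": [0, 0, 0.09], "gripper": -1},
    {"linear": [0, 0, 0], "turn": [0, 0, 0.09], "gripper": -1},
    {"linear": [0, 0, 0], "turn": [0, 0, 0.09], "gripper": -1},
    {"linear": [0, 0, 0], "turn": [0, 0, 0.09], "gripper": -1},
    {"linear": [0, 0, 0], "turn": [0, 0, 0.09], "gripper": -1},
    {"linear": [0, 0, 0], "turn": [0, 0, 0.09], "gripper": -1},
    {"linear": [0, 0, 0], "turn": [0, 0, 0.09], "gripper": -1},
    {"linear": [0, 0, 0], "turn": [0, 0, 0.09], "gripper": -1}
  ],
  "force": 60
}}

```text
time_s: 10.15
position: [0.4556, 0.1116, 0.139]
orientation: [-0.001, 0.507, 0.862, -0.001]
ft_force: [0.2, -0.2, -1.3]
grip_width: 0.0307
grasp_force: 60.2
```

>>> {"api": "send_rows", "payload": {
  "targets": [
    {"linear": [0, 0, 0], "turn": [0, 0, 0.09], "gripper": -1},
    {"linear": [0, 0, 0], "turn": [0, 0, 0.09], "gripper": -1},
    {"linear": [-0.4, 0.1, 0], "turn": [0, 0, 0.09], "gripper": -1},
    {"linear": [-0.9, 0.2, 0], "turn": [0, 0, 0], "gripper": -1},
    {"linear": [-0.9, 0.2, 0], "turn": [0, 0, 0], "gripper": -1},
    {"linear": [-0.9, 0.2, 0], "turn": [0, 0, 0], "gripper": -1},
    {"linear": [-0.9, 0.2, 0], "turn": [0, 0, 0], "gripper": -1},
    {"linear": [-0.9, 0.2, 0], "turn": [0, 0, 0], "gripper": -1}
  ]
}}

```text
time_s: 10.95
position: [0.5353, -0.1279, 0.1392]
orientation: [-0.001, 0.675, 0.738, -0.001]
ft_force: [0.8, 0.3, -1.1]
grip_width: 0.0304
grasp_force: 60.2
```

>>> {"api": "send_rows", "payload": {
  "targets": [
    {"linear": [-0.9, 0.1, 0], "turn": [0, 0, 0], "gripper": -1},
    {"linear": [-0.9, 0.1, 0], "turn": [0, 0, 0], "gripper": -1},
    {"linear": [-0.9, 0.1, 0], "turn": [0, 0, 0], "gripper": -1},
    {"linear": [-0.9, 0.1, 0], "turn": [0, 0, 0], "gripper": -1},
    {"linear": [-0.9, 0.1, 0], "turn": [0, 0, 0], "gripper": -1},
    {"linear": [-0.7, 0.1, 0], "turn": [0, 0, 0], "gripper": -1},
    {"linear": [0, 0, 0], "turn": [0, 0, 0], "gripper": -1},
    {"linear": [0, 0, 0], "turn": [0, 0, 0], "gripper": -1}
  ]
}}

```text
time_s: 11.75
position: [0.588, -0.3828, 0.1385]
orientation: [-0.001, 0.675, 0.738, -0.001]
ft_force: [1.3, 0.9, -1.1]
grip_width: 0.0308
grasp_force: 60.1
```

```bash
python3 look.py wrist w4
python3 - <<'E'
from rig import bot
from h import *
import pickle,cv2
c=bot.camera("top");pickle.dump(c,open("pics/t5.pkl","wb"));jaws(c)
o=bot.get_obs();print(o["grip_width"])
plan(o,[.587,-.383,.018],4.6)
a=c["img"][115:265,205:405];b=cv2.imread("pics/w4.png")
cv2.imwrite("pics/m5.png",np.hstack([cv2.resize(a,(400,300),interpolation=cv2.INTER_CUBIC),cv2.resize(b,(400,300))]))
E
```

```text
at [ 0.588  -0.3828  0.1385] yaw 5.05 tilt [-0.0034  0.0005] t 11.75
turn [-0.0015 -0.0018 -0.8105] lin [0. 0. 0.]
0.030826896611015134
at [ 0.5884 -0.3814  0.1396] yaw 5.16 tilt [-0.0026 -0.    ] t 11.85
turn [-0.0017 -0.0001  0.0063] lin [-0.029 -0.03   2.433]
```

View pics/m5.png

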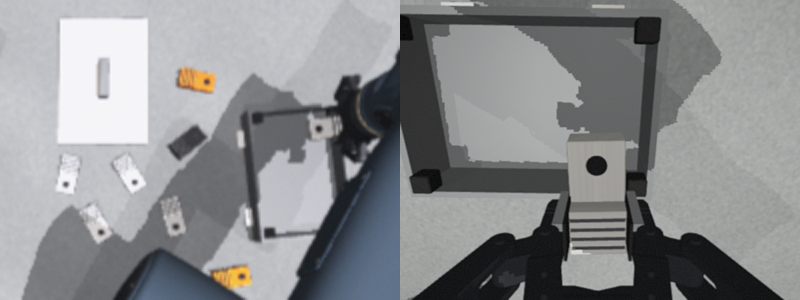

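Run:
```python
s=open("h.py").read()
s=s.replace('g=cv2.inRange(im,(165,165,165),(255,255,255))','y=cv2.cvtColor(im,6).astype(np.float32);hs=cv2.cvtColor(im,40);g=((y>1.12*cv2.medianBlur(cv2.cvtColor(im,6),51))&(hs[...,1]<60)).astype(np.uint8)')
open("h.py","w").write(s)
import pickle
from h import *
for f in("top0","t4","t5"):
    print(f);jaws(pickle.load(open(f"pics/{f}.pkl","rb")))
c,o=pickle.load(open("pics/w4.pkl","rb"))
b=back(c,[(317.4,38.4),(33.3,233),(300.8,233)],.071,o);print(b.round(4),"centre",(b[0]+b[1])/2,np.linalg.norm(b[1]-b[2]),np.linalg.norm(b[0]-b[2]))
```

```text
top0
blob 116 [ 0.5264 -0.0542] size 0.061 0.031 yaw 32.6
blob 97 [0.5196 0.0563] size 0.049 0.031 yaw -11.9
blob 134 [ 0.4505 -0.13  ] size 0.066 0.031 yaw 14.6
blob 126 [0.4468 0.1088] size 0.063 0.032 yaw -0.5
blob 118 [0.4385 0.0064] size 0.06 0.031 yaw 32.9
t4
blob 138 [0.5749 0.2194] size 0.067 0.035 yaw -76.6
blob 141 [0.5279 0.0542] size 0.066 0.031 yaw -13.6
blob 122 [ 0.5259 -0.0544] size 0.062 0.031 yaw 32.6
blob 139 [ 0.4507 -0.1301] size 0.066 0.031 yaw 13.9
blob 145 [0.44  0.005] size 0.063 0.033 yaw 25.8
blob 85 [0.3853 0.0731] size 0.129 0.018 yaw 1.6
t5
blob 117 [ 0.704 -0.502] size 0.086 0.022 yaw -57.3
blob 99 [ 0.6533 -0.3899] size 0.068 0.022 yaw 89.2
blob 178 [ 0.583  -0.4733] size 0.153 0.054 yaw -15.2
blob 134 [ 0.6204 -0.2003] size 0.091 0.03 yaw -27.8
blob 117 [ 0.5265 -0.0552] size 0.062 0.033 yaw 32.6
blob 92 [0.5193 0.0558] size 0.049 0.03 yaw -14.6
blob 173 [ 0.441  -0.1319] size 0.086 0.035 yaw 16.0
blob 301 [ 0.4004 -0.2347] size 0.139 0.051 yaw -34.8
blob 274 [ 0.4335 -0.0292] size 0.104 0.062 yaw 82.8
[[ 0.6162 -0.2722  0.071 ]
 [ 0.4355 -0.4134  0.071 ]
 [ 0.6233 -0.3967  0.071 ]] centre [ 0.52583783 -0.34278028  0.071     ] 0.1886129629648462 0.12477075585978796
```

>>> {"api": "send_rows", "payload": {
  "targets": [
    {"linear": [-0.02, -0.03, 0.4], "turn": [0, 0, 0], "gripper": -1},
    {"linear": [0, 0, 0.6], "turn": [0, 0, 0], "gripper": -1},
    {"linear": [0, 0, 0.6], "turn": [0, 0, 0], "gripper": -1},
    {"linear": [0, 0, 0.4], "turn": [0, 0, 0], "gripper": -1},
    {"linear": [0, 0, 0.25], "turn": [0, 0, 0], "gripper": -1},
    {"linear": [0, 0, 0.15], "turn": [0, 0, 0], "gripper": -1},
    {"linear": [0, 0, 0], "turn": [0, 0, 0], "gripper": -1},
    {"linear": [0, 0, 0], "turn": [0, 0, 0], "gripper": -1}
  ]
}}

```text
time_s: 12.65
position: [0.5879, -0.3838, 0.0216]
orientation: [0.001, 0.675, 0.738, -0.001]
ft_force: [-0.1, 0.3, -1.4]
grip_width: 0.0312
grasp_force: 60.1
```

>>> {"api": "send_rows", "payload": {
  "targets": [
    {"linear": [0, 0, 0], "turn": [0, 0, 0], "gripper": 0.05},
    {"linear": [0, 0, 0], "turn": [0, 0, 0], "gripper": 0.05},
    {"linear": [0, 0, 0], "turn": [0, 0, 0], "gripper": 0.05},
    {"linear": [0, 0, -0.2], "turn": [0, 0, 0], "gripper": 0.05},
    {"linear": [0, 0, -0.5], "turn": [0, 0, 0], "gripper": 0.05},
    {"linear": [0, 0, -0.8], "turn": [0, 0, 0], "gripper": 0.05},
    {"linear": [0, 0, -0.9], "turn": [0, 0, 0], "gripper": 0.05},
    {"linear": [0, 0, 0], "turn": [0, 0, 0], "gripper": 0.05}
  ]
}}

```text
time_s: 13.45
position: [0.5902, -0.3854, 0.1487]
orientation: [0.006, 0.675, 0.738, 0.0]
ft_force: [0.2, -1.0, -0.6]
grip_width: 0.0446
grasp_force: 0.0
```

Run:
```python
from rig import bot
from h import *
import pickle,cv2
o=bot.get_obs();print(o["grip_width"],o["ft_force"])
c=bot.camera("wrist");pickle.dump((c,o),open("pics/w5.pkl","wb"))
# E: centre .4508,-.1302 yaw 15
a=np.radians(15);plan(o,[.4508+.011*np.cos(a),-.1302+.011*np.sin(a),.10],105)
```

```text
0.04456402147637105 [ 0.19814755 -1.00967286 -0.55951987]
at [ 0.5902 -0.3854  0.1487] yaw 5.14 tilt [ 0.0082 -0.0074] t 13.45
turn [-1.0000e-03  7.9000e-03 -1.1096e+00] lin [1.152 5.652 0.973]
```

>>> {"api": "send_rows", "payload": {
  "targets": [
    {"linear": [0.85, -0.35, 0], "turn": [0, 0, 0], "gripper": 0.6},
    {"linear": [0.9, -0.35, 0], "turn": [0, 0, 0], "gripper": 0.6},
    {"linear": [0.9, -0.35, 0], "turn": [0, 0, 0], "gripper": 0.6},
    {"linear": [0.9, -0.35, 0], "turn": [0, 0, 0], "gripper": 0.6},
    {"linear": [0.9, -0.35, 0], "turn": [0, 0, 0], "gripper": 0.6},
    {"linear": [0.9, -0.35, 0], "turn": [0, 0, 0], "gripper": 0.6},
    {"linear": [0, 0, 0.2], "turn": [0, 0, -0.092], "gripper": 0.6},
    {"linear": [0, 0, 0.2], "turn": [0, 0, -0.092], "gripper": 0.6}
  ]
}}

```text
time_s: 14.3
position: [0.4581, -0.1252, 0.1204]
orientation: [0.0, 0.558, 0.83, -0.001]
ft_force: [0.6, -1.0, 0.2]
grip_width: 0.0685
grasp_force: 0.0
```

>>> {"api": "send_rows", "payload": {
  "targets": [
    {"linear": [0, 0, 0.2], "turn": [0, 0, -0.092], "gripper": 0.6},
    {"linear": [0, 0, 0.2], "turn": [0, 0, -0.092], "gripper": 0.6},
    {"linear": [0, 0, 0], "turn": [0, 0, -0.092], "gripper": 0.6},
    {"linear": [0, 0, 0], "turn": [0, 0, -0.092], "gripper": 0.6},
    {"linear": [0, 0, 0], "turn": [0, 0, -0.092], "gripper": 0.6},
    {"linear": [0, 0, 0], "turn": [0, 0, -0.092], "gripper": 0.6},
    {"linear": [0, 0, 0], "turn": [0, 0, -0.092], "gripper": 0.6},
    {"linear": [0, 0, 0], "turn": [0, 0, -0.092], "gripper": 0.6}
  ]
}}

```text
time_s: 15.1
position: [0.4583, -0.1265, 0.1]
orientation: [-0.001, 0.015, 1.0, -0.001]
ft_force: [-0.4, 0.2, 0.1]
grip_width: 0.0683
grasp_force: 0.0
```

>>> {"api": "send_rows", "payload": {
  "targets": [
    {"linear": [0, 0, 0], "turn": [0, 0, -0.092], "gripper": 0.6},
    {"linear": [0, 0, 0], "turn": [0, 0, -0.092], "gripper": 0.6},
    {"linear": [0, 0, 0], "turn": [0, 0, 0], "gripper": 0.6},
    {"linear": [0, 0, 0], "turn": [0, 0, 0], "gripper": 0.6},
    {"linear": [0, 0, 0], "turn": [0, 0, 0], "gripper": 0.6},
    {"linear": [0, 0, 0], "turn": [0, 0, 0], "gripper": 0.6},
    {"linear": [0, 0, 0], "turn": [0, 0, 0], "gripper": 0.6},
    {"linear": [0, 0, 0], "turn": [0, 0, 0], "gripper": 0.6}
  ]
}}

```text
time_s: 15.9
position: [0.4589, -0.1266, 0.1004]
orientation: [-0.001, -0.126, 0.992, -0.001]
ft_force: [-0.0, -0.4, -0.1]
grip_width: 0.0687
grasp_force: 0.0
```

```bash
cat >> h.py <<'E'
def wjaws(c,o):
    "jaws in a wrist picture: silhouette rect of bright, unsaturated blobs, at height 22 mm"
    im=c["img"];y=cv2.cvtColor(im,6);hs=cv2.cvtColor(im,40);g=cv2.Canny(y,60,150)*0;g=((y>185)&(hs[...,1]<40)).astype(np.uint8)
    g=cv2.morphologyEx(g,cv2.MORPH_CLOSE,np.ones((7,7)));n,l,s,ce=cv2.connectedComponentsWithStats(g)
    for i in range(1,n):
        if s[i,4]>500:
            r=cv2.minAreaRect(np.argwhere(l==i)[:,::-1].astype(np.float32));b=back(c,cv2.boxPoints(r),.022,o)
            e=[b[1]-b[0],b[2]-b[1]];k=int(np.linalg.norm(e[1])>np.linalg.norm(e[0]));v=e[k]*np.sign(e[k][0]);m=b.mean(0)
            print("wblob",s[i,4],np.round(r[0]),m[:2].round(4),"size",round(np.linalg.norm(e[k]),3),round(np.linalg.norm(e[1-k]),3),"yaw",np.degrees(np.arctan2(v[1],v[0])).round(1))
E
python3 - <<'E'
from rig import bot
from h import *
import pickle,cv2
o=bot.get_obs();c=bot.camera("wrist");pickle.dump((c,o),open("pics/w6.pkl","wb"));wjaws(c,o)
t=bot.camera("top");jaws(t)
cv2.imwrite("pics/w6.png",c["img"])
a=np.radians(15);o=bot.get_obs();plan(o,[.4508+.011*np.cos(a),-.1302+.011*np.sin(a),.005],105)
E
```

```text
wblob 2120 [252. 174.] [ 0.4391 -0.1311] size 0.043 0.03 yaw 15.6
wblob 646 [458. 307.] [0.5046 0.0571] size 0.035 0.023 yaw 76.6
wblob 1531 [292. 363.] [ 0.5943 -0.0555] size 0.067 0.034 yaw 88.9
blob 114 [ 0.5697 -0.2291] size 0.059 0.041 yaw -72.4
blob 133 [ 0.5398 -0.115 ] size 0.067 0.047 yaw 46.1
blob 99 [0.5198 0.0561] size 0.05 0.031 yaw -14.6
blob 91 [ 0.5159 -0.0615] size 0.037 0.034 yaw 32.6
blob 183 [ 0.4683 -0.3451] size 0.092 0.028 yaw -2.3
blob 110 [0.4315 0.0019] size 0.046 0.033 yaw 32.9
blob 97 [ 0.3432 -0.3109] size 0.139 0.018 yaw -14.0
blob 246 [0.2979 0.1167] size 0.102 0.053 yaw -58.0
at [ 0.4589 -0.1266  0.1004] yaw 104.48 tilt [-0.0011 -0.0013] t 16.0
turn [-0.0006 -0.0009 -0.0058] lin [-0.045 -0.027  1.909]
```

>>> {"api": "send_rows", "payload": {
  "targets": [
    {"linear": [-0.02, -0.01, 0.5], "turn": [0, 0, -0.006], "gripper": 0.6},
    {"linear": [0, 0, 0.6], "turn": [0, 0, 0], "gripper": 0.6},
    {"linear": [0, 0, 0.5], "turn": [0, 0, 0], "gripper": 0.6},
    {"linear": [0, 0, 0.3], "turn": [0, 0, 0], "gripper": 0.6},
    {"linear": [0, 0, 0], "turn": [0, 0, 0], "gripper": 0.6},
    {"linear": [0, 0, 0], "turn": [0, 0, 0], "gripper": -1},
    {"linear": [0, 0, 0], "turn": [0, 0, 0], "gripper": -1},
    {"linear": [0, 0, 0], "turn": [0, 0, 0], "gripper": -1}
  ]
}}

```text
time_s: 16.8
position: [0.4608, -0.1272, 0.0067]
orientation: [0.0, -0.131, 0.991, -0.001]
ft_force: [-0.0, 0.3, 0.8]
grip_width: 0.0307
grasp_force: 59.2
```

>>> {"api": "send_rows", "payload": {
  "targets": [
    {"linear": [0, 0, 0], "turn": [0, 0, 0], "gripper": -1},
    {"linear": [0, 0, 0], "turn": [0, 0, 0], "gripper": -1},
    {"linear": [0, 0, -0.3], "turn": [0, 0, 0], "gripper": -1},
    {"linear": [0, 0, -0.8], "turn": [0, 0, 0], "gripper": -1},
    {"linear": [0, 0, -0.8], "turn": [0, 0, 0], "gripper": -1},
    {"linear": [0, 0, -0.8], "turn": [0, 0, 0], "gripper": -1},
    {"linear": [0, 0, -0.2], "turn": [0, 0, 0.09], "gripper": -1},
    {"linear": [0, 0, 0], "turn": [0, 0, 0.093], "gripper": -1}
  ]
}}

```text
time_s: 17.6
position: [0.4616, -0.1272, 0.1535]
orientation: [0.002, 0.015, 1.0, -0.001]
ft_force: [-0.3, -0.4, -1.5]
grip_width: 0.0308
grasp_force: 59.5
```

>>> {"api": "send_rows", "payload": {
  "targets": [
    {"linear": [0, 0, 0], "turn": [0, 0, 0.093], "gripper": -1},
    {"linear": [0, 0, 0], "turn": [0, 0, 0.093], "gripper": -1},
    {"linear": [0, 0, 0], "turn": [0, 0, 0.093], "gripper": -1},
    {"linear": [0, 0, 0], "turn": [0, 0, 0.093], "gripper": -1},
    {"linear": [0, 0, 0], "turn": [0, 0, 0.093], "gripper": -1},
    {"linear": [0, 0, 0], "turn": [0, 0, 0.093], "gripper": -1},
    {"linear": [0, 0, 0], "turn": [0, 0, 0.093], "gripper": -1},
    {"linear": [0, 0, 0], "turn": [0, 0, 0.093], "gripper": -1}
  ]
}}

```text
time_s: 18.4
position: [0.4601, -0.1268, 0.1511]
orientation: [0.0, 0.565, 0.825, -0.001]
ft_force: [0.3, -0.0, -1.3]
grip_width: 0.0305
grasp_force: 59.5
```

>>> {"api": "send_rows", "payload": {
  "targets": [
    {"linear": [0, 0, 0], "turn": [0, 0, 0.093], "gripper": -1},
    {"linear": [-0.5, 0.1, 0], "turn": [0, 0, 0.093], "gripper": -1},
    {"linear": [-0.9, 0.2, 0], "turn": [0, 0, 0], "gripper": -1},
    {"linear": [-0.9, 0.2, 0], "turn": [0, 0, 0], "gripper": -1},
    {"linear": [-0.9, 0.2, 0], "turn": [0, 0, 0], "gripper": -1},
    {"linear": [-0.9, 0.2, 0], "turn": [0, 0, 0], "gripper": -1},
    {"linear": [-0.9, 0.1, 0], "turn": [0, 0, 0], "gripper": -1},
    {"linear": [-0.3, 0, 0], "turn": [0, 0, 0], "gripper": -1}
  ]
}}

```text
time_s: 19.2
position: [0.5364, -0.3893, 0.1506]
orientation: [0.001, 0.677, 0.736, -0.001]
ft_force: [0.0, 0.9, -1.3]
grip_width: 0.0309
grasp_force: 59.6
```

Run:
```python
from rig import bot
from h import *
o=bot.get_obs();print(o["grip_width"]);plan(o,[.5272,-.3878,.019],4.8)
jaws(bot.camera("top"))
```

```text
0.030863484011120663
at [ 0.5364 -0.3893  0.1506] yaw 4.73 tilt [-0.0001 -0.0028] t 19.2
turn [-0.0002  0.0018 -0.0008] lin [ 0.045 -0.18   2.631]
blob 194 [ 0.5544 -0.1942] size 0.159 0.025 yaw -34.9
blob 95 [ 0.5684 -0.2407] size 0.068 0.03 yaw -7.4
blob 110 [ 0.523  -0.0563] size 0.055 0.031 yaw 32.6
blob 91 [0.5192 0.0564] size 0.049 0.031 yaw -11.9
blob 360 [ 0.417  -0.0303] size 0.119 0.083 yaw 76.5
blob 139 [ 0.3787 -0.403 ] size 0.103 0.023 yaw -32.0
```

>>> {"api": "send_rows", "payload": {
  "targets": [
    {"linear": [0.04, -0.18, 0.5], "turn": [0, 0, 0], "gripper": -1},
    {"linear": [0, 0, 0.6], "turn": [0, 0, 0], "gripper": -1},
    {"linear": [0, 0, 0.6], "turn": [0, 0, 0], "gripper": -1},
    {"linear": [0, 0, 0.5], "turn": [0, 0, 0], "gripper": -1},
    {"linear": [0, 0, 0.25], "turn": [0, 0, 0], "gripper": -1},
    {"linear": [0, 0, 0.15], "turn": [0, 0, 0], "gripper": -1},
    {"linear": [0, 0, 0], "turn": [0, 0, 0], "gripper": -1},
    {"linear": [0, 0, 0], "turn": [0, 0, 0], "gripper": 0.05}
  ]
}}

```text
time_s: 20.05
position: [0.5273, -0.3845, 0.0219]
orientation: [0.001, 0.676, 0.737, -0.001]
ft_force: [0.2, 1.3, 0.0]
grip_width: 0.0434
grasp_force: 0.0
```

>>> {"api": "send_rows", "payload": {
  "targets": [
    {"linear": [0, 0, 0], "turn": [0, 0, 0], "gripper": 0.05},
    {"linear": [0, 0, 0], "turn": [0, 0, 0], "gripper": 0.05},
    {"linear": [0, 0, 0], "turn": [0, 0, 0], "gripper": 0.05},
    {"linear": [0, 0, -0.2], "turn": [0, 0, 0], "gripper": 0.05},
    {"linear": [0, 0, -0.6], "turn": [0, 0, 0], "gripper": 0.05},
    {"linear": [0, 0, -0.9], "turn": [0, 0, 0], "gripper": 0.05},
    {"linear": [0, 0, -0.9], "turn": [0, 0, 0], "gripper": 0.05},
    {"linear": [0.35, 0, 0], "turn": [0, 0, 0], "gripper": 0.05}
  ]
}}

```text
time_s: 20.85
position: [0.528, -0.3698, 0.1582]
orientation: [0.006, 0.677, 0.736, -0.0]
ft_force: [0.9, -0.9, -0.1]
grip_width: 0.0447
grasp_force: 0.0
```

>>> {"api": "send_rows", "payload": {
  "targets": [
    {"linear": [0.9, 0.1, 0], "turn": [0, 0, 0], "gripper": 0.6},
    {"linear": [0.9, 0.1, 0], "turn": [0, 0, 0], "gripper": 0.6},
    {"linear": [0.9, 0.1, 0], "turn": [0, 0, 0], "gripper": 0.6},
    {"linear": [0.9, 0.1, 0], "turn": [0, 0, 0], "gripper": 0.6},
    {"linear": [0.9, 0.1, 0], "turn": [0, 0, 0], "gripper": 0.6},
    {"linear": [0.9, 0.1, 0], "turn": [0, 0, 0], "gripper": 0.6},
    {"linear": [0.9, 0.1, 0], "turn": [0, 0, 0], "gripper": 0.6},
    {"linear": [0.1, 0.0, 0], "turn": [0, 0, 0.085], "gripper": 0.6}
  ]
}}

```text
time_s: 21.65
position: [0.5329, -0.0406, 0.1513]
orientation: [0.0, 0.723, 0.691, -0.0]
ft_force: [-0.1, -1.2, -0.7]
grip_width: 0.0682
grasp_force: 0.0
```

>>> {"api": "send_rows", "payload": {
  "targets": [
    {"linear": [0, 0, 0.2], "turn": [0, 0, 0.086], "gripper": 0.6},
    {"linear": [0, 0, 0.2], "turn": [0, 0, 0.086], "gripper": 0.6},
    {"linear": [0, 0, 0.2], "turn": [0, 0, 0.086], "gripper": 0.6},
    {"linear": [0, 0, 0.2], "turn": [0, 0, 0.086], "gripper": 0.6},
    {"linear": [0, 0, 0.2], "turn": [0, 0, 0.086], "gripper": 0.6},
    {"linear": [0, 0, 0], "turn": [0, 0, 0.086], "gripper": 0.6},
    {"linear": [0, 0, 0], "turn": [0, 0, 0.086], "gripper": 0.6},
    {"linear": [0, 0, 0], "turn": [0, 0, 0], "gripper": 0.6}
  ]
}}

```text
time_s: 22.45
position: [0.5331, -0.0449, 0.1009]
orientation: [0.001, 0.959, 0.283, -0.0]
ft_force: [0.5, 0.5, -0.2]
grip_width: 0.0683
grasp_force: 0.0
```

Run:
```python
from rig import bot
from h import *
import pickle,cv2
o=bot.get_obs();c=bot.camera("wrist");pickle.dump((c,o),open("pics/w7.pkl","wb"));wjaws(c,o)
t=bot.camera("top");jaws(t);pickle.dump(t,open("pics/t7.pkl","wb"))
plan(bot.get_obs(),[.536,-.0485,.005],-57)
```

```text
wblob 22795 [344.  89.] [ 0.627  -0.0532] size 0.161 0.113 yaw -57.1
wblob 1530 [258. 227.] [ 0.519  -0.0574] size 0.039 0.032 yaw 34.4
blob 159 [0.5279 0.0552] size 0.067 0.033 yaw -11.9
blob 242 [0.3438 0.1522] size 0.105 0.05 yaw -45.8
at [ 0.5331 -0.0449  0.1008] yaw -56.74 tilt [-0.0004 -0.0014] t 22.55
turn [0.0006 0.0007 0.0029] lin [0.009 0.092 1.916]
```

>>> {"api": "send_rows", "payload": {
  "targets": [
    {"linear": [0.06, 0.08, 0.4], "turn": [0, 0, 0.003], "gripper": 0.18},
    {"linear": [0, 0, 0.4], "turn": [0, 0, 0], "gripper": 0.18},
    {"linear": [0, 0, 0.5], "turn": [0, 0, 0], "gripper": 0.18},
    {"linear": [0, 0, 0.4], "turn": [0, 0, 0], "gripper": 0.18},
    {"linear": [0, 0, 0.2], "turn": [0, 0, 0], "gripper": 0.18},
    {"linear": [0, 0, 0], "turn": [0, 0, 0], "gripper": 0.18},
    {"linear": [0, 0, 0], "turn": [0, 0, 0], "gripper": -1},
    {"linear": [0, 0, 0], "turn": [0, 0, 0], "gripper": -1}
  ]
}}

```text
time_s: 23.35
position: [0.5384, -0.0468, 0.0065]
orientation: [0.001, 0.959, 0.282, 0.0]
ft_force: [0.1, -0.3, -1.1]
grip_width: 0.0308
grasp_force: 59.2
```

>>> {"api": "send_rows", "payload": {
  "targets": [
    {"linear": [0, 0, 0], "turn": [0, 0, 0], "gripper": -1},
    {"linear": [0, 0, 0], "turn": [0, 0, 0], "gripper": -1},
    {"linear": [0, 0, 0], "turn": [0, 0, 0], "gripper": -1},
    {"linear": [0, 0, -0.3], "turn": [0, 0, 0], "gripper": -1},
    {"linear": [0, 0, -0.8], "turn": [0, 0, 0], "gripper": -1},
    {"linear": [0, 0, -0.8], "turn": [0, 0, 0], "gripper": -1},
    {"linear": [0, 0, -0.8], "turn": [0, 0, 0], "gripper": -1},
    {"linear": [0, 0, -0.1], "turn": [0, 0, 0], "gripper": -1}
  ]
}}

```text
time_s: 24.15
position: [0.5401, -0.0467, 0.1504]
orientation: [0.002, 0.959, 0.282, 0.003]
ft_force: [0.1, -0.1, -1.2]
grip_width: 0.0308
grasp_force: 59.6
```

>>> {"api": "send_rows", "payload": {
  "targets": [
    {"linear": [0, 0, 0], "turn": [0, 0, -0.086], "gripper": -1},
    {"linear": [0, 0, 0], "turn": [0, 0, -0.086], "gripper": -1},
    {"linear": [0, 0, 0], "turn": [0, 0, -0.086], "gripper": -1},
    {"linear": [0, 0, 0], "turn": [0, 0, -0.086], "gripper": -1},
    {"linear": [0, 0, 0], "turn": [0, 0, -0.086], "gripper": -1},
    {"linear": [0, 0, 0], "turn": [0, 0, -0.086], "gripper": -1},
    {"linear": [0, 0, 0], "turn": [0, 0, -0.086], "gripper": -1},
    {"linear": [0, 0, 0], "turn": [0, 0, -0.086], "gripper": -1}
  ]
}}

```text
time_s: 24.95
position: [0.5373, -0.0465, 0.1448]
orientation: [-0.0, 0.675, 0.737, -0.001]
ft_force: [-0.1, -0.2, -0.6]
grip_width: 0.0309
grasp_force: 59.6
```

>>> {"api": "send_rows", "payload": {
  "targets": [
    {"linear": [-0.5, -0.2, 0], "turn": [0, 0, 0], "gripper": -1},
    {"linear": [-0.9, -0.3, 0], "turn": [0, 0, 0], "gripper": -1},
    {"linear": [-0.9, -0.3, 0], "turn": [0, 0, 0], "gripper": -1},
    {"linear": [-0.9, -0.3, 0], "turn": [0, 0, 0], "gripper": -1},
    {"linear": [-0.9, -0.3, 0], "turn": [0, 0, 0], "gripper": -1},
    {"linear": [-0.9, -0.3, 0], "turn": [0, 0, 0], "gripper": -1},
    {"linear": [-0.9, -0.2, 0], "turn": [0, 0, 0], "gripper": -1},
    {"linear": [-0.4, -0.1, 0], "turn": [0, 0, 0], "gripper": -1}
  ]
}}

```text
time_s: 25.75
position: [0.4626, -0.3722, 0.1452]
orientation: [0.0, 0.679, 0.735, -0.001]
ft_force: [0.4, -0.4, -0.9]
grip_width: 0.0311
grasp_force: 59.6
```

Run:
```python
from rig import bot
from h import *
import cv2
o=bot.get_obs();print(o["grip_width"]);plan(o,[.4657,-.3706,.019],4.8)
t=bot.camera("top");jaws(t)
o=bot.get_obs();w=bot.camera("wrist");plan(o,[.4657,-.3706,.019],4.8)
cv2.imwrite("pics/m8.png",np.hstack([cv2.resize(t["img"][115:265,205:405],(400,300),interpolation=cv2.INTER_CUBIC),cv2.resize(w["img"],(400,300))]))
```

```text
0.031052402434656675
at [ 0.4626 -0.3722  0.1452] yaw 4.54 tilt [-0.0012 -0.0021] t 25.75
turn [-0.0009  0.0013 -0.0029] lin [0.026 0.064 2.524]
blob 126 [ 0.507 -0.196] size 0.141 0.017 yaw -37.6
blob 206 [ 0.531  -0.4947] size 0.071 0.062 yaw -87.2
blob 93 [0.5192 0.0564] size 0.049 0.031 yaw -11.9
blob 123 [0.4386 0.0056] size 0.061 0.032 yaw 30.2
blob 107 [ 0.3934 -0.2634] size 0.08 0.028 yaw -53.8
blob 217 [ 0.348  -0.0295] size 0.099 0.052 yaw -76.4
blob 323 [ 0.2266 -0.1539] size 0.185 0.087 yaw -8.0
at [ 0.4625 -0.3737  0.145 ] yaw 4.49 tilt [-0.0014 -0.0029] t 25.8
turn [-0.001   0.0018 -0.0035] lin [0.056 0.07  2.52 ]
```

View pics/m8.png

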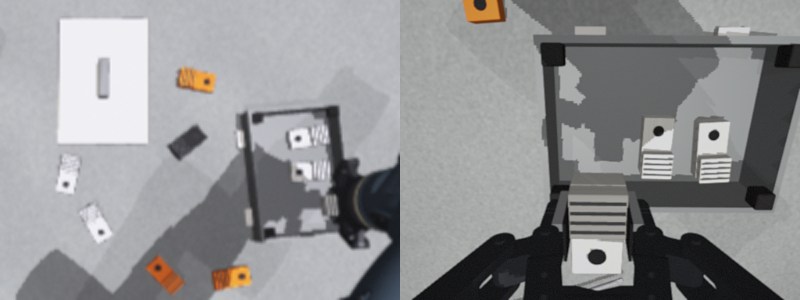

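>>> {"api": "send_rows", "payload": {
  "targets": [
    {"linear": [0.05, 0.06, 0.5], "turn": [0, 0, -0.003], "gripper": -1},
    {"linear": [0, 0, 0.6], "turn": [0, 0, 0], "gripper": -1},
    {"linear": [0, 0, 0.6], "turn": [0, 0, 0], "gripper": -1},
    {"linear": [0, 0, 0.45], "turn": [0, 0, 0], "gripper": -1},
    {"linear": [0, 0, 0.2], "turn": [0, 0, 0], "gripper": -1},
    {"linear": [0, 0, 0.15], "turn": [0, 0, 0], "gripper": -1},
    {"linear": [0, 0, 0], "turn": [0, 0, 0], "gripper": -1},
    {"linear": [0, 0, 0], "turn": [0, 0, 0], "gripper": 0.05}
  ]
}}

```text
time_s: 26.65
position: [0.4671, -0.3663, 0.0217]
orientation: [0.001, 0.676, 0.737, -0.001]
ft_force: [0.7, -0.1, 0.3]
grip_width: 0.0435
grasp_force: 0.0
```

>>> {"api": "send_rows", "payload": {
  "targets": [
    {"linear": [0, 0, 0], "turn": [0, 0, 0], "gripper": 0.05},
    {"linear": [0, 0, 0], "turn": [0, 0, 0], "gripper": 0.05},
    {"linear": [0, 0, 0], "turn": [0, 0, 0], "gripper": 0.05},
    {"linear": [0, 0, -0.2], "turn": [0, 0, 0], "gripper": 0.05},
    {"linear": [0, 0, -0.6], "turn": [0, 0, 0], "gripper": 0.05},
    {"linear": [0, 0, -0.9], "turn": [0, 0, 0], "gripper": 0.05},
    {"linear": [0, 0, -0.8], "turn": [0, 0, 0], "gripper": 0.05},
    {"linear": [0.4, 0, 0], "turn": [0, 0, 0], "gripper": 0.05}
  ]
}}

```text
time_s: 27.45
position: [0.4676, -0.3493, 0.1522]
orientation: [0.005, 0.676, 0.736, -0.001]
ft_force: [0.6, -0.3, -0.6]
grip_width: 0.0449
grasp_force: 0.0
```

>>> {"api": "send_rows", "payload": {
  "targets": [
    {"linear": [0.9, 0, 0], "turn": [0, 0, 0], "gripper": 0.5},
    {"linear": [0.9, 0, 0], "turn": [0, 0, 0], "gripper": 0.5},
    {"linear": [0.95, 0.1, 0], "turn": [0, 0, 0], "gripper": 0.5},
    {"linear": [0.95, 0.1, 0], "turn": [0, 0, 0], "gripper": 0.5},
    {"linear": [0.95, 0.1, 0], "turn": [0, 0, 0], "gripper": 0.5},
    {"linear": [0.95, 0, 0], "turn": [0, 0, 0], "gripper": 0.5},
    {"linear": [0.95, 0, 0], "turn": [0, 0, 0], "gripper": 0.5},
    {"linear": [0.7, 0, 0], "turn": [0, 0, 0], "gripper": 0.5}
  ]
}}

```text
time_s: 28.25
position: [0.4479, 0.0188, 0.1462]
orientation: [0.0, 0.675, 0.737, -0.0]
ft_force: [0.2, 0.4, 0.6]
grip_width: 0.0638
grasp_force: 0.0
```

>>> {"api": "send_rows", "payload": {
  "targets": [
    {"linear": [0, 0, 0.1], "turn": [0, 0, 0.09], "gripper": 0.5},
    {"linear": [0, 0, 0.2], "turn": [0, 0, 0.09], "gripper": 0.5},
    {"linear": [0, 0, 0.2], "turn": [0, 0, 0.09], "gripper": 0.5},
    {"linear": [0, 0, 0.2], "turn": [0, 0, 0.09], "gripper": 0.5},
    {"linear": [0, 0, 0.2], "turn": [0, 0, 0.09], "gripper": 0.5},
    {"linear": [0, 0, 0], "turn": [0, 0, 0.09], "gripper": 0.5},
    {"linear": [0, 0, 0], "turn": [0, 0, 0.09], "gripper": 0.5},
    {"linear": [0, 0, 0], "turn": [0, 0, 0.09], "gripper": 0.5}
  ]
}}

```text
time_s: 29.05
position: [0.4485, 0.0164, 0.101]
orientation: [0.001, 0.966, 0.257, -0.0]
ft_force: [-0.2, -0.1, 0.2]
grip_width: 0.0638
grasp_force: 0.0
```

Run:
```python
from rig import bot
from h import *
import pickle,cv2
o=bot.get_obs();c=bot.camera("wrist");pickle.dump((c,o),open("pics/w9.pkl","wb"));wjaws(c,o)
t=bot.camera("top");jaws(t);pickle.dump(t,open("pics/t9.pkl","wb"))
plan(bot.get_obs(),[.449,.013,.005],-60)
```

```text
wblob 11609 [420.  56.] [ 0.5839 -0.0252] size 0.108 0.067 yaw -60.2
wblob 1319 [286.  46.] [0.5485 0.0508] size 0.033 0.022 yaw 78.0
wblob 1632 [258. 230.] [0.4314 0.0037] size 0.039 0.031 yaw 31.2
blob 93 [ 0.3406 -0.0825] size 0.157 0.016 yaw 8.3
blob 240 [0.2597 0.1856] size 0.105 0.051 yaw -40.6
at [0.4486 0.0164 0.101 ] yaw -59.96 tilt [-0.0002 -0.0013] t 29.15
turn [0.0006 0.0005 0.0004] lin [-0.027  0.063  1.919]
```

>>> {"api": "send_rows", "payload": {
  "targets": [
    {"linear": [0, 0.05, 0.4], "turn": [0, 0, 0], "gripper": 0.4},
    {"linear": [0, 0, 0.4], "turn": [0, 0, 0], "gripper": 0.4},
    {"linear": [0, 0, 0.5], "turn": [0, 0, 0], "gripper": 0.4},
    {"linear": [0, 0, 0.4], "turn": [0, 0, 0], "gripper": 0.4},
    {"linear": [0, 0, 0.2], "turn": [0, 0, 0], "gripper": 0.4},
    {"linear": [0, 0, 0], "turn": [0, 0, 0], "gripper": 0.4},
    {"linear": [0, 0, 0], "turn": [0, 0, 0], "gripper": -1},
    {"linear": [0, 0, 0], "turn": [0, 0, 0], "gripper": -1}
  ]
}}

```text
time_s: 29.95
position: [0.4504, 0.0141, 0.0062]
orientation: [0.001, 0.965, 0.261, 0.0]
ft_force: [-1.3, 1.4, 16.4]
grip_width: 0.0318
grasp_force: 12.7
```

>>> {"api": "send_rows", "payload": {
  "targets": [
    {"linear": [0, 0, 0], "turn": [0, 0, 0], "gripper": -1},
    {"linear": [0, 0, 0], "turn": [0, 0, 0], "gripper": -1},
    {"linear": [0, 0, 0], "turn": [0, 0, 0], "gripper": -1},
    {"linear": [0, 0, -0.3], "turn": [0, 0, 0], "gripper": -1},
    {"linear": [0, 0, -0.8], "turn": [0, 0, 0], "gripper": -1},
    {"linear": [0, 0, -0.8], "turn": [0, 0, 0], "gripper": -1},
    {"linear": [0, 0, -0.8], "turn": [0, 0, 0], "gripper": -1},
    {"linear": [0, 0, -0.1], "turn": [0, 0, 0], "gripper": -1}
  ]
}}

```text
time_s: 30.75
position: [0.4523, 0.0144, 0.1503]
orientation: [0.001, 0.966, 0.26, 0.003]
ft_force: [1.3, -0.3, -2.2]
grip_width: 0.0308
grasp_force: 60.0
```

>>> {"api": "send_rows", "payload": {
  "targets": [
    {"linear": [0, 0, 0], "turn": [0, 0, -0.09], "gripper": -1},
    {"linear": [0, 0, 0], "turn": [0, 0, -0.09], "gripper": -1},
    {"linear": [0, 0, 0], "turn": [0, 0, -0.09], "gripper": -1},
    {"linear": [0, 0, 0], "turn": [0, 0, -0.09], "gripper": -1},
    {"linear": [0, 0, 0], "turn": [0, 0, -0.09], "gripper": -1},
    {"linear": [0, 0, 0], "turn": [0, 0, -0.09], "gripper": -1},
    {"linear": [0, 0, 0], "turn": [0, 0, -0.09], "gripper": -1},
    {"linear": [0, 0, 0], "turn": [0, 0, -0.09], "gripper": -1}
  ]
}}

```text
time_s: 31.55
position: [0.4493, 0.0143, 0.1449]
orientation: [-0.0, 0.674, 0.739, -0.001]
ft_force: [0.6, -0.5, -1.8]
grip_width: 0.0309
grasp_force: 59.8
```

>>> {"api": "send_rows", "payload": {
  "targets": [
    {"linear": [-0.9, 0.1, 0], "turn": [0, 0, 0], "gripper": -1},
    {"linear": [-0.9, 0.1, 0], "turn": [0, 0, 0], "gripper": -1},
    {"linear": [-0.9, 0.2, 0], "turn": [0, 0, 0], "gripper": -1},
    {"linear": [-0.9, 0.2, 0], "turn": [0, 0, 0], "gripper": -1},
    {"linear": [-0.9, 0.1, 0], "turn": [0, 0, 0], "gripper": -1},
    {"linear": [-0.9, 0.1, 0], "turn": [0, 0, 0], "gripper": -1},
    {"linear": [-0.9, 0.1, 0], "turn": [0, 0, 0], "gripper": -1},
    {"linear": [0, 0, 0], "turn": [0, 0, 0], "gripper": -1}
  ]
}}

```text
time_s: 32.35
position: [0.5223, -0.3006, 0.1446]
orientation: [0.001, 0.677, 0.736, -0.001]
ft_force: [1.5, -0.0, -1.6]
grip_width: 0.031
grasp_force: 59.9
```

Run:
```python
from rig import bot
from h import *
o=bot.get_obs();print(o["grip_width"]);plan(o,[.5199,-.2961,.02],4.8)
jaws(bot.camera("top"))
```

```text
0.030966852135059425
at [ 0.5223 -0.3006  0.1446] yaw 4.74 tilt [-0.0005 -0.003 ] t 32.35
turn [-0.0005  0.0019 -0.0006] lin [ 0.094 -0.041  2.492]
blob 94 [0.5192 0.0564] size 0.049 0.031 yaw -11.9
blob 306 [ 0.439  -0.2255] size 0.128 0.064 yaw -39.3
blob 232 [0.3748 0.0078] size 0.107 0.051 yaw -65.3
```

>>> {"api": "send_rows", "payload": {
  "targets": [
    {"linear": [0.05, -0.04, 0.5], "turn": [0, 0, 0], "gripper": -1},
    {"linear": [0, 0, 0.6], "turn": [0, 0, 0], "gripper": -1},
    {"linear": [0, 0, 0.6], "turn": [0, 0, 0], "gripper": -1},
    {"linear": [0, 0, 0.45], "turn": [0, 0, 0], "gripper": -1},
    {"linear": [0, 0, 0.2], "turn": [0, 0, 0], "gripper": -1},
    {"linear": [0, 0, 0.15], "turn": [0, 0, 0], "gripper": -1},
    {"linear": [0, 0, 0], "turn": [0, 0, 0], "gripper": -1},
    {"linear": [0, 0, 0], "turn": [0, 0, 0], "gripper": 0.05}
  ]
}}

```text
time_s: 33.2
position: [0.52, -0.2936, 0.0216]
orientation: [0.001, 0.676, 0.737, -0.001]
ft_force: [0.1, -0.5, -0.0]
grip_width: 0.044
grasp_force: 0.0
```

>>> {"api": "send_rows", "payload": {
  "targets": [
    {"linear": [0, 0, 0], "turn": [0, 0, 0], "gripper": 0.05},
    {"linear": [0, 0, 0], "turn": [0, 0, 0], "gripper": 0.05},
    {"linear": [0, 0, 0], "turn": [0, 0, 0], "gripper": 0.05},
    {"linear": [0, 0, -0.2], "turn": [0, 0, 0], "gripper": 0.05},
    {"linear": [0, 0, -0.6], "turn": [0, 0, 0], "gripper": 0.05},
    {"linear": [0, 0, -0.9], "turn": [0, 0, 0], "gripper": 0.05},
    {"linear": [0, 0, -0.8], "turn": [0, 0, 0], "gripper": 0.05},
    {"linear": [0.6, 0, 0], "turn": [0, 0, 0], "gripper": 0.05}
  ]
}}

```text
time_s: 34.0
position: [0.5202, -0.2669, 0.1521]
orientation: [0.005, 0.677, 0.736, 0.0]
ft_force: [0.8, 0.5, 0.2]
grip_width: 0.0448
grasp_force: 0.0
```

>>> {"api": "send_rows", "payload": {
  "targets": [
    {"linear": [0.9, 0.1, 0], "turn": [0, 0, 0], "gripper": 0.5},
    {"linear": [0.9, 0.1, 0], "turn": [0, 0, 0], "gripper": 0.5},
    {"linear": [0.9, 0.2, 0], "turn": [0, 0, 0], "gripper": 0.5},
    {"linear": [0.9, 0.2, 0], "turn": [0, 0, 0], "gripper": 0.5},
    {"linear": [0.9, 0.1, 0], "turn": [0, 0, 0], "gripper": 0.5},
    {"linear": [0.9, 0.1, 0], "turn": [0, 0, 0], "gripper": 0.5},
    {"linear": [0.9, 0.1, 0], "turn": [0, 0, 0], "gripper": 0.5},
    {"linear": [0, 0, 0.1], "turn": [0, 0, -0.09], "gripper": 0.5}
  ]
}}

```text
time_s: 34.8
position: [0.535, 0.059, 0.1415]
orientation: [0.0, 0.621, 0.784, 0.0]
ft_force: [0.0, -0.6, -0.0]
grip_width: 0.0644
grasp_force: 0.0
```

>>> {"api": "send_rows", "payload": {
  "targets": [
    {"linear": [0, 0, 0.1], "turn": [0, 0, -0.09], "gripper": 0.5},
    {"linear": [0, 0, 0.2], "turn": [0, 0, -0.09], "gripper": 0.5},
    {"linear": [0, 0, 0.2], "turn": [0, 0, -0.09], "gripper": 0.5},
    {"linear": [0, 0, 0.2], "turn": [0, 0, -0.09], "gripper": 0.5},
    {"linear": [0, 0, 0.1], "turn": [0, 0, -0.09], "gripper": 0.5},
    {"linear": [0, 0, 0], "turn": [0, 0, -0.09], "gripper": 0.5},
    {"linear": [0, 0, 0], "turn": [0, 0, -0.09], "gripper": 0.5},
    {"linear": [0, 0, 0], "turn": [0, 0, -0.09], "gripper": 0.5}
  ]
}}

```text
time_s: 35.6
position: [0.5346, 0.0542, 0.1009]
orientation: [-0.0, 0.103, 0.995, -0.001]
ft_force: [-0.4, 0.3, 0.2]
grip_width: 0.0643
grasp_force: 0.0
```

Run:
```python
from rig import bot
from h import *
import pickle,cv2
o=bot.get_obs();c=bot.camera("wrist");pickle.dump((c,o),open("pics/w10.pkl","wb"));wjaws(c,o)
t=bot.camera("top");jaws(t);pickle.dump(t,open("pics/t10.pkl","wb"))
plan(bot.get_obs(),[.5392,.0523,.005],77.5)
```

```text
wblob 1309 [250. 170.] [0.5107 0.0582] size 0.034 0.026 yaw -11.0
wblob 11786 [234. 320.] [0.6359 0.0181] size 0.109 0.102 yaw -1.5
wblob 820 [119. 297.] [ 0.592  -0.0661] size 0.038 0.025 yaw -89.1
blob 157 [ 0.5254 -0.3382] size 0.077 0.034 yaw -86.1
blob 248 [0.3456 0.205 ] size 0.128 0.047 yaw -28.5
at [0.5347 0.0542 0.1009] yaw 77.98 tilt [-0.0003 -0.0012] t 35.7
turn [-0.0008 -0.      0.0053] lin [-0.096 -0.018  1.918]
```

>>> {"api": "send_rows", "payload": {
  "targets": [
    {"linear": [-0.07, -0.02, 0.4], "turn": [0, 0, 0.005], "gripper": 0.3},
    {"linear": [0, 0, 0.4], "turn": [0, 0, 0], "gripper": 0.3},
    {"linear": [0, 0, 0.5], "turn": [0, 0, 0], "gripper": 0.3},
    {"linear": [0, 0, 0.4], "turn": [0, 0, 0], "gripper": 0.3},
    {"linear": [0, 0, 0.2], "turn": [0, 0, 0], "gripper": 0.3},
    {"linear": [0, 0, 0], "turn": [0, 0, 0], "gripper": 0.3},
    {"linear": [0, 0, 0], "turn": [0, 0, 0], "gripper": -1},
    {"linear": [0, 0, 0], "turn": [0, 0, 0], "gripper": -1}
  ]
}}

```text
time_s: 36.5
position: [0.5386, 0.0525, 0.0065]
orientation: [0.001, 0.11, 0.994, -0.0]
ft_force: [2.0, -0.5, -1.4]
grip_width: 0.0312
grasp_force: 59.4
```

>>> {"api": "send_rows", "payload": {
  "targets": [
    {"linear": [0, 0, 0], "turn": [0, 0, 0], "gripper": -1},
    {"linear": [0, 0, 0], "turn": [0, 0, 0], "gripper": -1},
    {"linear": [0, 0, 0], "turn": [0, 0, 0], "gripper": -1},
    {"linear": [0, 0, -0.3], "turn": [0, 0, 0], "gripper": -1},
    {"linear": [0, 0, -0.8], "turn": [0, 0, 0], "gripper": -1},
    {"linear": [0, 0, -0.8], "turn": [0, 0, 0], "gripper": -1},
    {"linear": [0, 0, -0.8], "turn": [0, 0, 0], "gripper": -1},
    {"linear": [0, 0, -0.1], "turn": [0, 0, 0.085], "gripper": -1}
  ]
}}

```text
time_s: 37.3
position: [0.5402, 0.0528, 0.1505]
orientation: [0.003, 0.176, 0.984, 0.0]
ft_force: [-0.1, 1.1, -1.7]
grip_width: 0.0307
grasp_force: 59.6
```

>>> {"api": "send_rows", "payload": {
  "targets": [
    {"linear": [0, 0, 0], "turn": [0, 0, 0.09], "gripper": -1},
    {"linear": [0, 0, 0], "turn": [0, 0, 0.09], "gripper": -1},
    {"linear": [0, 0, 0], "turn": [0, 0, 0.09], "gripper": -1},
    {"linear": [0, 0, 0], "turn": [0, 0, 0.09], "gripper": -1},
    {"linear": [0, 0, 0], "turn": [0, 0, 0.09], "gripper": -1},
    {"linear": [0, 0, 0], "turn": [0, 0, 0.09], "gripper": -1},
    {"linear": [0, 0, 0], "turn": [0, 0, 0.09], "gripper": -1},
    {"linear": [0, 0, 0], "turn": [0, 0, 0.09], "gripper": -1}
  ]
}}

```text
time_s: 38.1
position: [0.5377, 0.0526, 0.1455]
orientation: [0.0, 0.678, 0.735, -0.001]
ft_force: [-0.6, -0.4, -1.3]
grip_width: 0.0307
grasp_force: 59.5
```

>>> {"api": "send_rows", "payload": {
  "targets": [
    {"linear": [-0.9, 0, 0], "turn": [0, 0, 0], "gripper": -1},
    {"linear": [-0.95, 0.1, 0], "turn": [0, 0, 0], "gripper": -1},
    {"linear": [-0.95, 0.1, 0], "turn": [0, 0, 0], "gripper": -1},
    {"linear": [-0.95, 0.1, 0], "turn": [0, 0, 0], "gripper": -1},
    {"linear": [-0.95, 0, 0], "turn": [0, 0, 0], "gripper": -1},
    {"linear": [-0.95, 0, 0], "turn": [0, 0, 0], "gripper": -1},
    {"linear": [-0.95, 0, 0], "turn": [0, 0, 0], "gripper": -1},
    {"linear": [-0.76, 0, 0], "turn": [0, 0, 0], "gripper": -1}
  ]
}}

```text
time_s: 38.9
position: [0.5843, -0.3155, 0.1459]
orientation: [0.0, 0.676, 0.737, -0.001]
ft_force: [0.8, 0.2, -0.5]
grip_width: 0.0309
grasp_force: 59.6
```

Run:
```python
from rig import bot
from h import *
o=bot.get_obs();print(o["grip_width"]);plan(o,[.5814,-.3152,.02],4.8)
```

```text
0.03092594685744937
at [ 0.5843 -0.3155  0.1459] yaw 4.88 tilt [-0.0005 -0.0019] t 38.9
turn [-0.0004  0.0012  0.0009] lin [ 0.011 -0.057  2.518]
```

>>> {"api": "send_rows", "payload": {
  "targets": [
    {"linear": [0, -0.05, 0.5], "turn": [0, 0, 0], "gripper": -1},
    {"linear": [0, 0, 0.6], "turn": [0, 0, 0], "gripper": -1},
    {"linear": [0, 0, 0.6], "turn": [0, 0, 0], "gripper": -1},
    {"linear": [0, 0, 0.45], "turn": [0, 0, 0], "gripper": -1},
    {"linear": [0, 0, 0.2], "turn": [0, 0, 0], "gripper": -1},
    {"linear": [0, 0, 0.15], "turn": [0, 0, 0], "gripper": -1},
    {"linear": [0, 0, 0], "turn": [0, 0, 0], "gripper": -1},
    {"linear": [0, 0, 0], "turn": [0, 0, 0], "gripper": 0.05}
  ]
}}

```text
time_s: 39.7
position: [0.5826, -0.3135, 0.0217]
orientation: [0.001, 0.676, 0.737, -0.001]
ft_force: [-0.3, -0.4, 0.7]
grip_width: 0.0436
grasp_force: 0.0
```

>>> {"api": "send_rows", "payload": {
  "targets": [
    {"linear": [0, 0, 0], "turn": [0, 0, 0], "gripper": 0.05},
    {"linear": [0, 0, 0], "turn": [0, 0, 0], "gripper": 0.05},
    {"linear": [0, 0, 0], "turn": [0, 0, 0], "gripper": 0.05},
    {"linear": [0, 0, -0.2], "turn": [0, 0, 0], "gripper": 0.05},
    {"linear": [0, 0, -0.6], "turn": [0, 0, 0], "gripper": 0.05},
    {"linear": [0, 0, -0.9], "turn": [0, 0, 0], "gripper": 0.05},
    {"linear": [0, 0, -0.9], "turn": [0, 0, 0], "gripper": 0.05},
    {"linear": [0.5, 0.2, 0], "turn": [0, 0, 0], "gripper": 0.05}
  ]
}}

```text
time_s: 40.5
position: [0.5921, -0.2906, 0.1583]
orientation: [0.006, 0.677, 0.736, 0.0]
ft_force: [0.7, -0.1, 0.1]
grip_width: 0.0448
grasp_force: 0.0
```

>>> {"api": "send_rows", "payload": {
  "targets": [
    {"linear": [0.9, 0.5, 0], "turn": [0, 0, 0], "gripper": 0.3},
    {"linear": [0.9, 0.5, 0], "turn": [0, 0, 0], "gripper": 0.3},
    {"linear": [0.9, 0.5, 0], "turn": [0, 0, 0], "gripper": 0.3},
    {"linear": [0.9, 0.4, 0], "turn": [0, 0, 0], "gripper": 0.3},
    {"linear": [0.9, 0.4, 0], "turn": [0, 0, 0], "gripper": 0.3},
    {"linear": [0.9, 0.3, 0], "turn": [0, 0, 0], "gripper": 0.3},
    {"linear": [0, 0, 0], "turn": [0, 0, -0.09], "gripper": 0.3},
    {"linear": [0, 0, 0], "turn": [0, 0, -0.094], "gripper": 0.3}
  ]
}}

```text
time_s: 41.3
position: [0.6945, -0.0088, 0.1507]
orientation: [0.0, 0.559, 0.829, -0.001]
ft_force: [-0.2, -0.3, 0.5]
grip_width: 0.0552
grasp_force: 0.0
```

>>> {"api": "send_rows", "payload": {
  "targets": [
    {"linear": [0, 0, 0], "turn": [0, 0, -0.094], "gripper": 0.3},
    {"linear": [0, 0, 0], "turn": [0, 0, -0.094], "gripper": 0.3},
    {"linear": [0, 0, 0], "turn": [0, 0, -0.094], "gripper": 0.3},
    {"linear": [0, 0, 0], "turn": [0, 0, -0.094], "gripper": 0.3},
    {"linear": [0, 0, 0], "turn": [0, 0, -0.094], "gripper": 0.3},
    {"linear": [0, 0, 0], "turn": [0, 0, -0.094], "gripper": 0.3},
    {"linear": [0, 0, 0], "turn": [0, 0, -0.094], "gripper": 0.3},
    {"linear": [0, 0, 0], "turn": [0, 0, -0.094], "gripper": 0.3}
  ]
}}

```text
time_s: 42.1
position: [0.6942, -0.011, 0.1509]
orientation: [-0.0, 0.004, 1.0, -0.001]
ft_force: [-1.0, -0.3, -0.6]
grip_width: 0.0555
grasp_force: 0.0
```

Run:
```python
from rig import bot
from h import *
import pickle,cv2
o=bot.get_obs();w=bot.camera("wrist");pickle.dump((w,o),open("pics/w11.pkl","wb"))
t=bot.camera("top");pickle.dump(t,open("pics/t11.pkl","wb"));jaws(t)
plan(bot.get_obs(),[.695,-.010,.026],89)
cv2.imwrite("pics/m11.png",np.hstack([cv2.resize(t["img"][110:260,230:390],(400,375),interpolation=cv2.INTER_CUBIC),cv2.resize(w["img"],(400,300))[:,:].copy() if 0 else cv2.copyMakeBorder(cv2.resize(w["img"],(400,300)),0,75,0,0,0)]))
```

```text
blob 136 [0.8302 0.0914] size 0.085 0.033 yaw -0.5
blob 194 [ 0.7026 -0.143 ] size 0.195 0.023 yaw 8.4
blob 128 [0.6841 0.1411] size 0.112 0.021 yaw 2.8
blob 95 [ 0.5257 -0.1664] size 0.067 0.021 yaw -1.6
blob 84 [ 0.5234 -0.3206] size 0.039 0.032 yaw 89.2
blob 312 [0.4634 0.1851] size 0.079 0.072 yaw -4.4
blob 183 [ 0.3505 -0.1604] size 0.14 0.025 yaw 7.5
blob 203 [0.3021 0.151 ] size 0.076 0.057 yaw -53.5
at [ 0.6942 -0.011   0.1509] yaw 89.32 tilt [-0.0004 -0.0013] t 42.2
turn [-0.0008 -0.0003  0.0036] lin [-0.015  0.021  2.497]
```

View pics/m11.png

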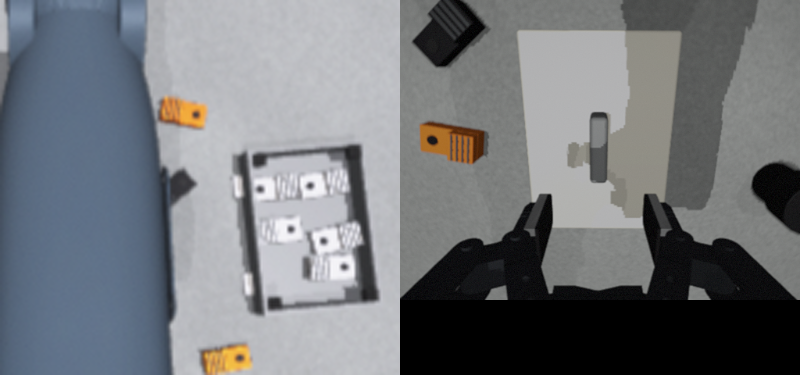

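The left half shows all five jaws lying flat inside the tub. The right half shows the lid handle at (598,148) between the fingers. Now I'll refine the lid's position.

Run:
```python
import pickle
from h import *
w,o=pickle.load(open("pics/w11.pkl","rb"))
g=cv2.cvtColor(w["img"],6).astype(float)
b=back(w,[(151,39.7),(359.7,39.7)],.020,o);print(b.round(4),np.linalg.norm(b[1]-b[0]),np.degrees(np.arctan2(*(b[1]-b[0])[[1,0]])), (b.mean(0)+[.114,-.0015,0]).round(4))
b=back(w,[(243,145.5),(264,145.5)],.054,o);print("handle near end",b.round(4),(b.mean(0)+[.035,0,0]).round(4))
print(proj(w,[[.695-.035,-.01-.009,.054],[.695-.035,-.01+.009,.054],[.695+.035,-.01,.054]],o))
# handle edges in rows
for r in(150,165,180,195): 
    d=np.diff(g[r,220:290]);print(r,[(220+i,int(d[i])) for i in np.argsort(-abs(d))[:5]])
```

```text
[[ 0.5816 -0.0859  0.02  ]
 [ 0.583   0.072   0.02  ]] 0.15795204512050764 89.47364934867144 [ 0.6963 -0.0084  0.02  ]
handle near end [[ 0.6564 -0.0166  0.054 ]
 [ 0.6565 -0.0013  0.054 ]] [ 0.6915 -0.009   0.054 ]
[[239.89595305 150.38693616]
 [264.34395111 150.17385149]
 [252.95983092 236.06779992]]
150 [(np.int64(243), -61), (np.int64(242), -43), (np.int64(265), 42), (np.int64(264), 42), (np.int64(287), -21)]
165 [(np.int64(242), -40), (np.int64(241), -31), (np.int64(265), 31), (np.int64(266), 20), (np.int64(268), 18)]
180 [(np.int64(242), -43), (np.int64(265), 40), (np.int64(241), -28), (np.int64(266), 15), (np.int64(244), 14)]
195 [(np.int64(242), -32), (np.int64(265), 32), (np.int64(264), 31), (np.int64(241), -22), (np.int64(266), 12)]
```

>>> {"api": "send_rows", "payload": {
  "targets": [
    {"linear": [0, 0.04, 0.5], "turn": [0, 0, 0], "gripper": 0.3},
    {"linear": [0, 0, 0.6], "turn": [0, 0, 0], "gripper": 0.3},
    {"linear": [0, 0, 0.6], "turn": [0, 0, 0], "gripper": 0.3},
    {"linear": [0, 0, 0.5], "turn": [0, 0, 0], "gripper": 0.3},
    {"linear": [0, 0, 0.3], "turn": [0, 0, 0], "gripper": 0.3},
    {"linear": [0, 0, 0], "turn": [0, 0, 0], "gripper": 0.3},
    {"linear": [0, 0, 0], "turn": [0, 0, 0], "gripper": -1},
    {"linear": [0, 0, 0], "turn": [0, 0, 0], "gripper": -1}
  ],
  "force": 90
}}

```text
time_s: 43.0
position: [0.695, -0.0092, 0.0265]
orientation: [0.0, 0.008, 1.0, -0.001]
ft_force: [-0.2, 0.3, 0.3]
grip_width: 0.027
grasp_force: 0.0
```

>>> {"api": "send_rows", "payload": {
  "targets": [
    {"linear": [0, 0, 0], "turn": [0, 0, 0], "gripper": -1},
    {"linear": [0, 0, 0], "turn": [0, 0, 0], "gripper": -1},
    {"linear": [0, 0, 0], "turn": [0, 0, 0], "gripper": -1},
    {"linear": [0, 0, 0], "turn": [0, 0, 0], "gripper": -1},
    {"linear": [0, 0, 0], "turn": [0, 0, 0], "gripper": -1},
    {"linear": [0, 0, 0], "turn": [0, 0, 0], "gripper": -1},
    {"linear": [0, 0, 0], "turn": [0, 0, 0], "gripper": -1},
    {"linear": [0, 0, 0], "turn": [0, 0, 0], "gripper": -1}
  ]
}}

```text
time_s: 43.8
position: [0.6951, -0.0092, 0.0269]
orientation: [0.001, 0.007, 1.0, -0.001]
ft_force: [-0.4, -0.5, 7.5]
grip_width: 0.0164
grasp_force: 89.8
```

Run:
```python
from rig import bot
from h import *
import pickle,cv2
o=bot.get_obs();w=bot.camera("wrist");pickle.dump((w,o),open("pics/w12.pkl","wb"))
plan(o,o["position"],89.3)
# lid near edge (z=.020): strong vertical gradient along columns
g=cv2.GaussianBlur(cv2.cvtColor(w["img"],6),(3,3),0).astype(float)
for u in(150,200,253,300,350):
    d=np.diff(g[:330,u]);i=np.argsort(-abs(d))[:4];print(u,[(int(k),int(d[k]),back(w,[(u,k+.5)],.020,o)[0,:2].round(4).tolist()) for k in sorted(i)])
print(proj(w,[[.695-.114,-.01,.02],[.695-.114,.06,.02],[.695-.114,-.08,.02]],o))
```

```text
at [ 0.6951 -0.0092  0.0269] yaw 89.16 tilt [ 0.0018 -0.0013] t 43.8
turn [-0.0008  0.0011 -0.0015] lin [0. 0. 0.]
150 [(1, 13, [0.5814, -0.0472]), (295, -39, [0.7206, -0.0636]), (296, -54, [0.7212, -0.0637]), (297, -38, [0.7218, -0.0638])]
200 [(1, 14, [0.5818, -0.0272]), (237, -21, [0.6863, -0.0344]), (238, -15, [0.6869, -0.0344]), (278, -12, [0.7103, -0.036])]
253 [(188, -17, [0.6607, -0.0073]), (189, -47, [0.6612, -0.0073]), (190, -46, [0.6617, -0.0073]), (234, -17, [0.6851, -0.0076])]
300 [(256, -15, [0.698, 0.0163]), (257, -25, [0.6985, 0.0163]), (258, -27, [0.6991, 0.0163]), (259, -20, [0.6997, 0.0164])]
350 [(294, -15, [0.7215, 0.0439]), (295, -43, [0.7222, 0.0439]), (296, -44, [0.7228, 0.044]), (297, -17, [0.7235, 0.044])]
[[243.02522726  -1.43580106]
 [419.43519437  -4.65494333]
 [ 67.78638867   1.76197036]]
```

>>> {"api": "send_rows", "payload": {
  "targets": [
    {"linear": [0, 0, -0.2], "turn": [0, 0, 0], "gripper": -1},
    {"linear": [0, 0, -0.4], "turn": [0, 0, 0], "gripper": -1},
    {"linear": [0, 0, -0.5], "turn": [0, 0, 0], "gripper": -1},
    {"linear": [0, 0, -0.5], "turn": [0, 0, 0], "gripper": -1},
    {"linear": [0, 0, -0.5], "turn": [0, 0, 0], "gripper": -1},
    {"linear": [0, 0, -0.4], "turn": [0, 0, 0], "gripper": -1},
    {"linear": [0, 0, -0.3], "turn": [0, 0, -0.03], "gripper": -1},
    {"linear": [0, 0, 0], "turn": [0, 0, -0.03], "gripper": -1}
  ],
  "force": 100
}}

```text
time_s: 44.65
position: [0.6952, -0.009, 0.1684]
orientation: [0.001, -0.041, 0.999, -0.001]
ft_force: [0.3, -0.1, -3.3]
grip_width: 0.0162
grasp_force: 97.7
```

>>> {"api": "send_rows", "payload": {
  "targets": [
    {"linear": [0.2, -0.3, 0], "turn": [0, 0, 0], "gripper": -1},
    {"linear": [0.3, -0.5, 0], "turn": [0, 0, 0], "gripper": -1},
    {"linear": [0.3, -0.5, 0], "turn": [0, 0, 0], "gripper": -1},
    {"linear": [0.3, -0.5, 0], "turn": [0, 0, 0], "gripper": -1},
    {"linear": [0.3, -0.5, 0], "turn": [0, 0, 0], "gripper": -1},
    {"linear": [0.3, -0.5, 0], "turn": [0, 0, 0], "gripper": -1},
    {"linear": [0.3, -0.5, 0], "turn": [0, 0, 0], "gripper": -1},
    {"linear": [0.3, -0.5, 0], "turn": [0, 0, 0], "gripper": -1}
  ]
}}

```text
time_s: 45.45
position: [0.5932, -0.209, 0.1655]
orientation: [-0.001, -0.039, 0.999, -0.001]
ft_force: [-0.1, -0.9, -2.5]
grip_width: 0.0167
grasp_force: 97.8
```

>>> {"api": "send_rows", "payload": {
  "targets": [
    {"linear": [0.3, -0.5, 0], "turn": [0, 0, 0], "gripper": -1},
    {"linear": [0.3, -0.5, 0], "turn": [0, 0, 0], "gripper": -1},
    {"linear": [0.3, -0.5, 0], "turn": [0, 0, 0], "gripper": -1},
    {"linear": [0.3, -0.5, 0], "turn": [0, 0, 0], "gripper": -1},
    {"linear": [0.2, -0.3, 0], "turn": [0, 0, 0], "gripper": -1},
    {"linear": [0.2, -0.2, 0], "turn": [0, 0, 0], "gripper": -1},
    {"linear": [0, 0, 0], "turn": [0, 0, 0], "gripper": -1},
    {"linear": [0, 0, 0], "turn": [0, 0, 0], "gripper": -1}
  ]
}}

```text
time_s: 46.25
position: [0.5249, -0.3383, 0.1657]
orientation: [-0.001, -0.04, 0.999, -0.0]
ft_force: [0.6, -0.1, -2.5]
grip_width: 0.0162
grasp_force: 97.8
```

Run:
```python
from rig import bot
from h import *
import pickle,cv2
o=bot.get_obs();w=bot.camera("wrist");pickle.dump((w,o),open("pics/w13.pkl","wb"))
print(o["grip_width"],o["ft_force"],o["q"].round(2))
plan(o,[.5248,-.344,.12],94.6)
# lid near edge in the hand vs grip time
g=cv2.GaussianBlur(cv2.cvtColor(w["img"],6),(3,3),0).astype(float)
for u in(150,200,253,300,350):
    d=np.diff(g[:330,u]);i=np.argsort(-abs(d))[:4];print(u,[(int(k),int(d[k])) for k in sorted(i)])
```

```text
0.0161842196672029 [ 0.57750973 -0.1105403  -2.49147313] [-0.57  0.44  0.11  1.25 -0.   -0.65]
at [ 0.5249 -0.3383  0.1657] yaw 94.57 tilt [-0.0011 -0.0008] t 46.25
turn [-0.0005 -0.0007 -0.0003] lin [ 0.012 -0.114  0.913]
150 [(1, 13), (295, -38), (296, -52), (297, -37)]
200 [(1, 15), (237, -20), (238, -16), (279, -10)]
253 [(1, 16), (188, -17), (189, -46), (190, -45)]
300 [(206, -20), (257, -19), (258, -23), (259, -20)]
350 [(195, -20), (295, -37), (296, -37), (297, -16)]
```

>>> {"api": "send_rows", "payload": {
  "targets": [
    {"linear": [0.015, -0.108, 0.2], "turn": [0, 0, 0], "gripper": -1},
    {"linear": [0, 0, 0.3], "turn": [0, 0, 0], "gripper": -1},
    {"linear": [0, 0, 0.3], "turn": [0, 0, 0], "gripper": -1},
    {"linear": [0, 0, 0.3], "turn": [0, 0, 0], "gripper": -1},
    {"linear": [0, 0, 0.2], "turn": [0, 0, 0], "gripper": -1},
    {"linear": [0, 0, 0], "turn": [0, 0, 0], "gripper": -1},
    {"linear": [0, 0, 0], "turn": [0, 0, 0], "gripper": -1},
    {"linear": [0, 0, 0], "turn": [0, 0, 0], "gripper": -1}
  ]
}}

```text
time_s: 47.1
position: [0.5252, -0.3443, 0.1013]
orientation: [-0.0, -0.04, 0.999, -0.001]
ft_force: [0.6, 0.1, -2.0]
grip_width: 0.0162
grasp_force: 97.9
```

Run:
```python
from rig import bot
from h import *
import pickle,cv2
o=bot.get_obs();w=bot.camera("wrist");pickle.dump((w,o),open("pics/w14.pkl","wb"));t=bot.camera("top");pickle.dump(t,open("pics/t14.pkl","wb"));s=bot.camera("side")
print(o["grip_width"],o["ft_force"])
plan(o,[.5246,-.3437,.09],94.6)
P=proj(s,[[.525,-.344,.08]])[0].astype(int);P2=proj(t,[[.525,-.344,.08]])[0].astype(int);print(P,P2)
cr=lambda im,p,h:cv2.resize(im[max(0,p[1]-h):p[1]+h,p[0]-h:p[0]+h],(400,400),interpolation=cv2.INTER_CUBIC)
cv2.imwrite("pics/m14.png",np.hstack([cr(s["img"],P,40),cr(t["img"],P2,45)]))
```

```text
0.0161640400446798 [ 0.62169184  0.06240783 -1.99334221]
at [ 0.5252 -0.3443  0.1013] yaw 94.61 tilt [-0.0002 -0.002 ] t 47.1
turn [-0.0012 -0.0002  0.0002] lin [0.011 0.013 0.226]
[283 153] [355 199]
```

>>> {"api": "send_rows", "payload": {
  "targets": [
    {"linear": [0.01, 0.01, 0.06], "turn": [0, 0, 0], "gripper": -1},
    {"linear": [0, 0, 0.06], "turn": [0, 0, 0], "gripper": -1},
    {"linear": [0, 0, 0.06], "turn": [0, 0, 0], "gripper": -1},
    {"linear": [0, 0, 0.06], "turn": [0, 0, 0], "gripper": -1},
    {"linear": [0, 0, 0], "turn": [0, 0, 0], "gripper": -1},
    {"linear": [0, 0, 0], "turn": [0, 0, 0], "gripper": -1},
    {"linear": [0, 0, 0], "turn": [0, 0, 0], "gripper": -1},
    {"linear": [0, 0, 0], "turn": [0, 0, 0], "gripper": -1}
  ]
}}

```text
time_s: 48.05
position: [0.5242, -0.3438, 0.0888]
orientation: [-0.0, -0.04, 0.999, -0.001]
ft_force: [0.1, 0.4, -3.1]
grip_width: 0.0166
grasp_force: 97.9
```

>>> {"api": "send_rows", "payload": {
  "targets": [
    {"linear": [0, 0, 0.04], "turn": [0, 0, 0], "gripper": -1},
    {"linear": [0, 0, 0.04], "turn": [0, 0, 0], "gripper": -1},
    {"linear": [0, 0, 0.04], "turn": [0, 0, 0], "gripper": -1},
    {"linear": [0, 0, 0.03], "turn": [0, 0, 0], "gripper": -1},
    {"linear": [0, 0, 0.03], "turn": [0, 0, 0], "gripper": -1},
    {"linear": [0, 0, 0], "turn": [0, 0, 0], "gripper": -1},
    {"linear": [0, 0, 0], "turn": [0, 0, 0], "gripper": -1},
    {"linear": [0, 0, 0], "turn": [0, 0, 0], "gripper": -1}
  ]
}}

```text
time_s: 48.85
position: [0.5244, -0.3438, 0.0805]
orientation: [-0.0, -0.04, 0.999, -0.001]
ft_force: [-1.2, 1.4, 5.3]
grip_width: 0.0162
grasp_force: 99.2
```

Run:
```python
from rig import bot
from h import *
o=bot.get_obs();print(o["ft_force"],o["ft_torque"]);plan(o,[.5246,-.3437,.08],94.6)
```

```text
[-1.23446457  1.43435687  5.26068643] [ 0.30343216  0.35735553 -0.02464488]
at [ 0.5244 -0.3438  0.0805] yaw 94.6 tilt [-0.0001 -0.0019] t 48.85
turn [-0.0012 -0.0002  0.    ] lin [-0.005  0.002  0.01 ]
```

>>> {"api": "send_rows", "payload": {
  "targets": [
    {"linear": [0, 0, 0.02], "turn": [0, 0, 0], "gripper": -1},
    {"linear": [0, 0, 0.02], "turn": [0, 0, 0], "gripper": -1},
    {"linear": [0, 0, 0], "turn": [0, 0, 0], "gripper": -1},
    {"linear": [0, 0, 0], "turn": [0, 0, 0], "gripper": -1},
    {"linear": [0, 0, 0], "turn": [0, 0, 0], "gripper": -1},
    {"linear": [0, 0, 0], "turn": [0, 0, 0], "gripper": -1},
    {"linear": [0, 0, 0], "turn": [0, 0, 0], "gripper": -1},
    {"linear": [0, 0, 0], "turn": [0, 0, 0], "gripper": -1}
  ]
}}

```text
time_s: 49.65
position: [0.5243, -0.3439, 0.0798]
orientation: [0.0, -0.04, 0.999, -0.001]
ft_force: [-5.0, 2.7, 16.2]
grip_width: 0.0166
grasp_force: 100.6
```

Run:
```python
from rig import bot
from h import *
o=bot.get_obs();print(o["ft_force"],o["ft_torque"]);plan(o,[.5246,-.3437,.08],94.6)
```

```text
[-5.03880851  2.70443197 16.15396691] [ 0.7934361   1.02215346 -0.00756252]
at [ 0.5243 -0.3439  0.0798] yaw 94.6 tilt [ 0.0007 -0.0023] t 49.65
turn [-0.0015  0.0003 -0.    ] lin [-0.005  0.003 -0.004]
```

>>> {"api": "send_rows", "payload": {
  "targets": [
    {"linear": [0, 0, 0.02], "turn": [0, 0, 0], "gripper": -1},
    {"linear": [0, 0, 0.02], "turn": [0, 0, 0], "gripper": -1},
    {"linear": [0, 0, 0], "turn": [0, 0, 0], "gripper": -1},
    {"linear": [0, 0, 0], "turn": [0, 0, 0], "gripper": -1},
    {"linear": [0, 0, 0], "turn": [0, 0, 0], "gripper": -1},
    {"linear": [0, 0, 0], "turn": [0, 0, 0], "gripper": -1},
    {"linear": [0, 0, 0], "turn": [0, 0, 0], "gripper": -1},
    {"linear": [0, 0, 0], "turn": [0, 0, 0], "gripper": -1}
  ]
}}

```text
time_s: 50.45
position: [0.5244, -0.3439, 0.0798]
orientation: [0.001, -0.04, 0.999, -0.002]
ft_force: [-10.6, 7.3, 32.6]
grip_width: 0.0165
grasp_force: 103.0
```

>>> {"api": "send_rows", "payload": {
  "targets": [
    {"linear": [0, 0, -0.08], "turn": [0, 0, 0], "gripper": -1},
    {"linear": [0, 0, 0], "turn": [0, 0, 0], "gripper": 0.2},
    {"linear": [0, 0, 0], "turn": [0, 0, 0], "gripper": 0.2},
    {"linear": [0, 0, 0], "turn": [0, 0, 0], "gripper": 0.2},
    {"linear": [0, 0, 0], "turn": [0, 0, 0], "gripper": 0.2},
    {"linear": [0, 0, -0.3], "turn": [0, 0, 0], "gripper": 0.2},
    {"linear": [0, 0, -0.6], "turn": [0, 0, 0], "gripper": 0.2},
    {"linear": [0, 0, -0.6], "turn": [0, 0, 0], "gripper": 0.2}
  ]
}}

```text
time_s: 51.25
position: [0.5238, -0.3434, 0.1546]
orientation: [-0.001, -0.04, 0.999, -0.0]
ft_force: [1.2, -0.3, -0.0]
grip_width: 0.051
grasp_force: 0.0
```

Run:
```python
from rig import bot
from h import *
o=bot.get_obs();print(o["ft_force"]);plan(o,[.5246,-.3437,.115],94.6)
```

```text
[ 1.21480949 -0.28779824 -0.00244222]
at [ 0.5238 -0.3434  0.1546] yaw 94.6 tilt [-0.0028 -0.0002] t 51.25
turn [ 0.     -0.0018 -0.    ] lin [-0.016 -0.008  0.792]
```

>>> {"api": "send_rows", "payload": {
  "targets": [
    {"linear": [0, 0, -0.6], "turn": [0, 0, 0], "gripper": 0.2},
    {"linear": [0.5, 0, -0.6], "turn": [0, 0, 0], "gripper": 0.2},
    {"linear": [0.7, 0, 0], "turn": [0, 0, 0], "gripper": 0.2},
    {"linear": [0.7, 0, 0], "turn": [0, 0, 0], "gripper": 0.2},
    {"linear": [0.7, 0, 0], "turn": [0, 0, 0], "gripper": 0.2},
    {"linear": [0.7, 0, 0], "turn": [0, 0, 0], "gripper": 0.2},
    {"linear": [0.4, 0, 0], "turn": [0, 0, 0], "gripper": 0.2},
    {"linear": [0, 0, 0], "turn": [0, 0, 0], "gripper": 0.2}
  ]
}}

```text
time_s: 52.05
position: [0.3377, -0.3584, 0.2151]
orientation: [-0.001, -0.039, 0.999, -0.001]
ft_force: [0.4, 0.7, 1.0]
grip_width: 0.0509
grasp_force: 0.0
```

Run:
```python
from rig import bot
from h import *
import pickle
o=bot.get_obs();print(o["position"],o["time_s"])
t=bot.camera("top");s=bot.camera("side");w=bot.camera("wrist");pickle.dump((t,s,w),open("pics/fin.pkl","wb"))
for n,c in(("t",t),("s",s)): print(n,proj(c,[[.5095,.3658,.228],[.525,-.344,.073]]).round(1))
cr=lambda im,x,y,h,v:cv2.resize(im[y-v:y+v,x-h:x+h],(400,300),interpolation=cv2.INTER_CUBIC)
P=proj(s,[[.525,-.344,.073]])[0].astype(int);Q=proj(t,[[.525,-.344,.073]])[0].astype(int);B=proj(s,[[.56,.36,.13]])[0].astype(int);D=proj(t,[[.56,.36,.13]])[0].astype(int)
print(P,Q,B,D)
cv2.imwrite("pics/fin.png",np.vstack([np.hstack([cr(s["img"],*P,40,30),cr(t["img"],*Q,53,40)]),np.hstack([cr(s["img"],*B,100,75),cr(t["img"],*D,80,60)])]))
```

```text
[ 0.33770266 -0.35835612  0.21507072] 52.05
t [[130.8 204.7]
 [355.3 199.9]]
s [[227.4 219.1]
 [283.2 154.6]]
[283 154] [355 199] [210 246] [143 190]
```

View pics/fin.png

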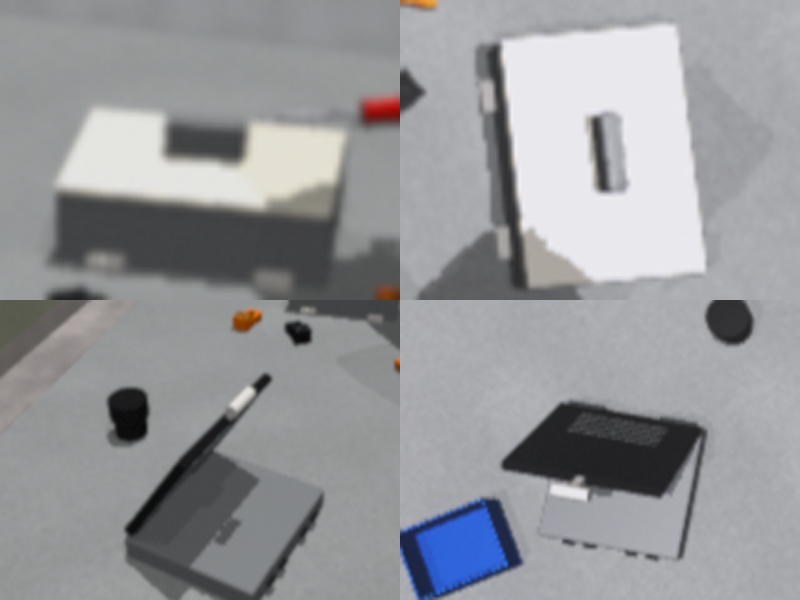

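Run:
```python
import pickle
from h import *
t,s,w=pickle.load(open("pics/fin.pkl","rb"))
for a in(54,57,60,63,66):
    r=np.radians(a);d=.536-.215*np.cos(r);y=.3675+.194*.5009*0
    p=np.array([.981,-.194])*d+np.array([.194,.981])*(.5009*.194+.3675*.981)
    P=[p[0],p[1],.042+.215*np.sin(r)];print(a,np.round(P,3),proj(t,P).round(1),proj(s,P).round(1))
for n,c,R_ in(("t",t,(120,195,145,220)),("s",s,(215,205,245,235))):
    x0,y0,x1,y1=R_;g=cv2.cvtColor(c["img"],6)[y0:y1,x0:x1];m=g>(195 if n=="t" else 150);k,l,st,ce=cv2.connectedComponentsWithStats(m.astype(np.uint8));print(n,[(st[i,4],(ce[i]+[x0,y0]).round(1)) for i in range(1,k) if st[i,4]>15])
```

```text
54 [0.491 0.37  0.216] [[130.8 211.2]] [[234.6 225.5]]
57 [0.5   0.368 0.222] [[130.8 208.1]] [[231.1 222.2]]
60 [0.509 0.366 0.228] [[130.8 204.8]] [[227.5 219.1]]
63 [0.519 0.364 0.234] [[130.8 201.4]] [[223.8 216. ]]
66 [0.529 0.362 0.238] [[131.  197.9]] [[220.  213.2]]
t [(np.int32(62), array([130.2, 206.4]))]
s [(np.int32(383), array([225.7, 215.3])), (np.int32(170), array([238.8, 227.9]))]
```

```bash
python3 -c "
from rig import bot
print(bot.finish_job())"
```

```text
the job is handed in; nothing more can be done
None
```

I handed the job in after about 52 s of robot time: the display stands at about 58–60° by my measurements, all five jaws are in the tub, and the lid is pressed flush on the rim; the blue bin, lens and screwdriver were never touched.

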